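Park the washed rolling pin on the drainer behind two wedges

ROBOT

A 6-joint arm with a two-finger parallel gripper is mounted at the origin on the work surface. World frame = base frame: x ahead of the robot, y to its left, z up, the work surface at z = 0. Lengths are in m, angles in rad, forces in N, time in s.
With the tool pointing down it reaches from about 0.225 to 0.875 m from the base axis. Payload 3.4 kg.
Tool frame: the origin (TCP) lies at the centre of the arm's flange, where the gripper is bolted on; the fingertips stand 173 mm ahead of it and the grasp point (between the pads) lies 155 mm ahead of it; z points along the fingers, y is the direction in which the jaws open and shut (so a half turn about z gives the same grasp; the last joint's range is limited). The gripper opens to 85 mm and grips with 20 to 120 N. Pads are 22 mm wide; open, the fingers measure 114 mm over their backs; the gripper's body (76 mm by 85 mm) begins 54 mm behind the grasp point. The pads swing forward as they close: fully open they stand 13 mm farther back than shut.
Start: joints at [-1.277, 0.276, 1.505, -0, 1.361, -0.121], TCP at [0.232, -0.526, 0.405] pointing down, gripper open.
Joint ranges: [-2.89, 2.89], [-0.75, 2.08], [0.22, 2.7], [-1.18, 4.32], [0.11, 2.71], [-2.7, 2.7]. Speed limits (rad/s): [2.57, 2.57, 3.14, 3.14, 3.14, 3.14].

INTERFACE

Orientations are given as [roll, pitch, yaw] about the fixed x, y, z axes, in that order (R = Rz(yaw) Ry(pitch) Rx(roll)).
In Python, from workcell import arm, get_image, camera_model, finder gives the robot as it stands.
- The arm moves only by the tool servo_tool, never from a script. Its argument "rows" is a list of rows, each a list of 5 numbers: the shift along the world's x, y, z in mm, then the turn about the world's z in rad, then the closure, from -1 (fully open) to 1 (shut), so that 0 is half open. In form: [[x, y, z, roll, fingers], ...]. A call has exactly 5 rows; each row is the pose to reach, as a shift and turn from the pose commanded when the call began; what a row does not reach only later rows make up. A row lasts 1/8 s, in which the tool goes at most 62.5 mm and 10.7 degrees, less where a joint would pass 70% of its speed; a pose out of reach is approached as far as the arm can. A call with a gripper value outside its range is refused whole. The fingers move at their own pace and stop on an object; "squeeze" is the grip in N (left out, the last holds). Time passes only in rows, so rows that repeat a pose let the fingers close, or fill a call up. It gives the time, the measured TCP pose, the force and the opening at its end, in the units of the state.
- arm.sense(): the state, without advancing time (a new reading comes with each control period).
- get_image(name): name is "scene" or "top"; returns the picture (420x560x3 uint8, blue, green, red); there is no depth.
- camera_model(name): a dict with "vfov" (degrees; the focal length in pixels is half the picture's height over the tangent of half this angle, whatever the lens; pixels are square), "cx", "cy" (the principal point, pixels), "position" and "orientation" of the camera in the world. Camera axes: x right, y up, looking along -z (the intrinsics and any distortion apply to the point x, -y, -z); pixel columns grow to the right and rows downward; lengths in m; the calibration is good to about 2 mm. A picture is of the moment at which its call begins. camera_model takes no time and is no camera call.
- arm.hand_in(): hands the job in, once; it reports no verdict.
Trained networks look in the newest picture that a camera, given by its name, has taken for a name from the list of things; names that differ only in an ending like _2 or _b are one class to them, and where a whole thing is asked for, a point or a joint stands for the part that bears it (a point fixed in the world has none). Each returns a list of dicts, best first, with "conf" (0 to 1); they miss things now and then, are a little off and sometimes report something else, mostly with a low value. They report only what shows in the picture. A call takes as long as a camera call.
- finder.spot_in(name, camera): "position" ([x, y, z] in m, in world coordinates, good to about 4 mm: the middle of the surface that is visible of it).
- finder.spot_point(name, camera): "position" ([x, y, z] in m, in world coordinates, good to about 4 mm: a listed point, or the origin of a listed thing).
The state is a dict: "time_s": time; "joint_positions": joint angles; "dq": joint speeds; "joint_torque": joint torques, N m; "position": TCP position; "eef_rot": TCP orientation; "wrist_force": force on the tool from outside, world axes, zero at the start; "ft_torque": the same for the moment, N m; "grip_width": opening from 0.0 (shut) to 1.0 (fully open).
Only numpy, scipy, OpenCV 4.12 (cv2) and the standard library are available. Lean on these libraries where they do the work, as an engineer would, in place of code of your own. Each camera call takes 0.05 s, during which the arm holds its last target.

TASK

Put the washed rolling pin to dry on the sloping drainer so that it cannot roll off into the sink. Turn the carousel by the pegs on its rim until the red mark and the two blue wedges face the robot's side of the bench, then stand both wedges on the drainer with their thin ends uphill, and lay the pin across the slope, touching down against both wedges (one near each end of its barrel) before you let go. Leave the pin and wedges at rest on the drainer and the carousel facing that way, with the jars standing on it, and do not disturb the other things on the bench.

Things in the scene. Friction and masses are not known exactly. Their poses are not given: they have to be found in the camera images.
- carousel: Wooden turntable (lazy susan), radius 160 mm, 14 mm thick, top 34 mm above the bench. Origin: on its axis, at bench height; its x axis points away from the red mark (mark faces the robot's side, -x, when yaw is 0). Turns either way without stops, about 1 N at the rim, stays where left.
- carousel_hub (a point): Point on the carousel's axis at its top. A knob, radius 12 mm and 30 mm high, stands here. Eight upright steel pegs, 12 mm thick, rise 52 mm above this top on a circle of radius 145 mm, at 22.5, 67.5, 112.5 and 157.5 degrees either side of the mark.
- carousel_mark (a point): Middle of the red mark on the carousel's top, at radius 145 mm, midway between two pegs.
- carousel_base: Fixed round base under the carousel, radius 100 mm. Origin on the carousel's axis at bench height; its x axis always points to +x. The carousel is turned right when the mark is towards this -x.
- wedge_a: Blue plastic wedge, 70 g: 60 mm long (x), 40 mm wide (y, flat parallel sides), 34 mm high. Origin: centre of its underside. Thin end (toe, 3 mm high) at x = +30 mm; flat top from x = -30 to -10 mm, then a straight ramp down to the toe. Starts flat on the carousel just inside the red mark, beside wedge_b (middles 84 mm apart), toe roughly outwards.
- wedge_b: Second blue wedge, identical to wedge_a.
- pin: Wooden rolling pin, about 0.32 kg; rolls very easily. Barrel 50 mm thick, 200 mm long; handles 24 mm thick, 45 mm long. Origin: on its axis in the middle; x is its axis (y, z turn as it rolls). Starts lying on the bench. Lying on the drainer against a wedge, its axis is 42 mm from the wedge's origin along the wedge's x (toe side) and 25 mm above the surface.
- pin_p (a point): Point on the pin's axis 65 mm from the middle towards its +x end: a good place for a wedge.
- pin_n (a point): Point on the pin's axis 65 mm from the middle towards its -x end: a good place for the other wedge.
- drainer: Fixed metal drainer, 400 mm (x) by 320 mm (y), by the sink. Origin: on the bench under its centre, z up. The top falls 5 degrees to its -y edge (sink side): 36 mm high at the centre, 50 at the +y edge, 22 at -y. Rims 8 mm above the top on the +x, -x and +y edges. White cutlery cup in the +x +y corner: centre x 158, y 112 mm, radius 36; utensils reach 210 mm above the bench.
- jar_a: Small jar, radius 28 mm, 62 mm high, red cap, standing on the carousel on the side away from the wedges. Origin: centre of its underside. Must stay standing there.
- jar_b: Same jar with a yellow cap, standing on the carousel.
- jar_c: Same jar with a green cap, standing on the carousel.
- dredger: Steel flour dredger, radius 34 mm, 102 mm high, on the bench. Origin: centre of its underside. Leave alone.
- cutter: Steel ring cutter, radius 40 mm, 45 mm high, on the bench. Origin: centre of its underside. Leave alone.
- prep_bowl: Small steel bowl, radius 50 mm, 45 mm high, on the bench. Origin: centre of its underside. Leave alone.

How it is judged:
On the way, in this order (a step that is already met when the one before it is completed fails the run):
1. the carousel is turned so that the red mark and both wedges, still on it, face the robot's side (x of carousel_mark in the frame of carousel_base below -0.136 m and horizontal distance between each of wedge_a, wedge_b and carousel_hub below 0.14 m and height (world z) of each of wedge_a, wedge_b below 0.05 m and angular speed of carousel below 0.1 rad/s), for 0.1 s.
2. both wedges stand flat on the drainer, let go (x of wedge_a in the frame of drainer between -0.18 and 0.18 m and y of wedge_a in the frame of drainer between -0.15 and 0.13 m and z of wedge_a in the frame of drainer between 0.015 and 0.055 m and angle between each of wedge_a, wedge_b's own z axis and vertical below 0.25 rad and linear speed of each of wedge_a, wedge_b below 0.02 m/s and contact force between the fingers and wedge_a below 0.1 N and x of wedge_b in the frame of drainer between -0.18 and 0.18 m and y of wedge_b in the frame of drainer between -0.15 and 0.13 m and z of wedge_b in the frame of drainer between 0.015 and 0.055 m and contact force between the fingers and wedge_b below 0.1 N), for 0.1 s.
3. the pin, still held, is down on the drainer across the slope against both wedges (x of pin in the frame of drainer between -0.1 and 0.1 m and y of pin in the frame of drainer between -0.13 and 0.13 m and z of pin in the frame of drainer between 0.045 and 0.078 m and angle between the x axis of pin and the x axis of drainer, either way round below 0.2 rad and (((x of pin_p in the frame of wedge_a between 0.035 and 0.052 m and y of pin_p in the frame of wedge_a between -0.03 and 0.03 m) and (x of pin_n in the frame of wedge_b between 0.035 and 0.052 m and y of pin_n in the frame of wedge_b between -0.03 and 0.03 m)) or ((x of pin_n in the frame of wedge_a between 0.035 and 0.052 m and y of pin_n in the frame of wedge_a between -0.03 and 0.03 m) and (x of pin_p in the frame of wedge_b between 0.035 and 0.052 m and y of pin_p in the frame of wedge_b between -0.03 and 0.03 m))) and contact force between the fingers and pin above 0.3 N), for 0.1 s.
At the end, for the whole second after the job is handed in: Mark faces -x within 0.35 rad. Wedges flat on the drainer, toes uphill, released. Pin at rest on it, released, within 0.2 rad of across the slope; each wedge within 30 mm of its point 65 mm either side of the pin's middle, toe at most about 9 mm short of the barrel (all of step 2 and x of carousel_mark in the frame of carousel_base below -0.136 m and x of pin in the frame of drainer between -0.1 and 0.1 m and y of pin in the frame of drainer between -0.13 and 0.13 m and z of pin in the frame of drainer between 0.045 and 0.078 m and angle between the x axis of pin and the x axis of drainer, either way round below 0.2 rad and (((x of pin_p in the frame of wedge_a between 0.035 and 0.052 m and y of pin_p in the frame of wedge_a between -0.03 and 0.03 m) and (x of pin_n in the frame of wedge_b between 0.035 and 0.052 m and y of pin_n in the frame of wedge_b between -0.03 and 0.03 m)) or ((x of pin_n in the frame of wedge_a between 0.035 and 0.052 m and y of pin_n in the frame of wedge_a between -0.03 and 0.03 m) and (x of pin_p in the frame of wedge_b between 0.035 and 0.052 m and y of pin_p in the frame of wedge_b between -0.03 and 0.03 m))) and contact force between the fingers and pin below 0.05 N and linear speed of pin below 0.01 m/s and angular speed of pin below 0.3 rad/s); the robot touches nothing.
It fails at once if the rolling pin runs loose on the drainer (rolling faster than about 0.12 m/s with no finger on it) (x of pin in the frame of drainer between -0.25 and 0.25 m and y of pin in the frame of drainer between -0.25 and 0.2 m and z of pin in the frame of drainer below 0.09 m and contact force between the fingers and pin below 0.01 N and angular speed of pin above 5 rad/s).
It fails at once if a jar on the carousel is tipped over or pushed to the rim (angle between any of jar_a, jar_b, jar_c's own z axis and vertical above 0.5 rad or horizontal distance between any of jar_a, jar_b, jar_c and carousel_hub above 0.135 m).
It fails at once if the dredger, ring cutter or prep bowl is moved more than 30 mm (distance of any of dredger, cutter, prep_bowl from where it was at the start of the episode above 0.03 m).
It also fails if it takes over 72 s, if anything falls off the work surface, if the arm or the gripper's body presses on something with over 40 N, if the wrist force passes 120 N, or if a joint passes its speed limit or range.

## Working session

There is one attempt and no reset: what is moved stays moved. The work goes in short steps, Python scripts to look and compute and a tool call to move; the robot and the scene stay as the last step left them, time stands still between calls to the robot, and variables do not carry over. Pictures are saved under pics/ and viewed, and the job is handed in when it is done.

Besides the shell and the picture viewer there is one more tool, called after ">>>" in YAML: its name, and indented under it one key for each argument. servo_tool: Moves the arm, as the interface text tells. Its arguments: {"type":"object","properties":{"rows":{"type":"array"},"squeeze":{"type":"number"}},"required":["rows"]}

```bash
ls; mkdir -p pics; python3 - <<'E'
from workcell import arm,get_image,camera_model,finder
import cv2
for n in ("scene","top"):
    cv2.imwrite(f"pics/{n}0.png",get_image(n)); print(n,camera_model(n))
s=arm.sense(); print(s)
for c in ("scene","top"):
  for n in ("carousel_hub","carousel_mark","wedge_a","pin","pin_p","pin_n","drainer","jar_a","dredger","cutter","prep_bowl"):
    print(c,n,[(round(d['conf'],2),[round(float(v),3) for v in d['position']]) for d in finder.spot_point(n,c)][:4])
print(arm.sense()['time_s'])
E
```

```text
pics
scene {'vfov': 53.902224957428565, 'cx': 275.29613330532766, 'cy': 206.87242962331007, 'position': array([1.12454394, 0.50307639, 0.78794974]), 'orientation': array([ 0.78886498, -0.00573173,  2.20764954])}
top {'vfov': 53.76090542521064, 'cx': 277.98092986096697, 'cy': 200.95379923031797, 'position': array([0.47507718, 0.0669141 , 0.94575847]), 'orientation': array([ 0.08057871, -0.01024047, -1.56716361])}
{'time_s': 0.1, 'joint_positions': array([-1.27697917e+00,  2.76546991e-01,  1.50600989e+00, -3.51456335e-08,
        1.36072825e+00, -1.21005877e-01]), 'dq': array([ 7.55974535e-05, -2.55353217e-03, -3.87470279e-03, -4.40529158e-04,
        6.85624449e-05,  1.53024425e-03]), 'joint_torque': array([ 9.00768919e-04, -4.17697263e+01, -2.46404278e+01, -1.61290695e-04,
        5.81239583e-03, -1.93801651e-05]), 'position': array([ 0.23167779, -0.5260538 ,  0.40391595]), 'eef_rot': array([-3.13991255e+00, -2.04266252e-04,  4.14822866e-01]), 'wrist_force': array([-0.16251256,  0.58227986, -0.31667839]), 'ft_torque': array([0.00129701, 0.0037781 , 0.06364525]), 'grip_width': 0.99974
[... 961 characters left out ...]
 [(0.9, [0.621, 0.143, 0.03])]
top wedge_a [(0.94, [0.565, 0.196, 0.035]), (0.91, [0.639, 0.218, 0.036])]
top pin [(0.89, [0.558, 0.016, 0.024]), (0.89, [0.427, -0.025, 0.025]), (0.76, [0.49, 0.003, 0.025])]
top pin_p [(0.89, [0.558, 0.016, 0.024]), (0.89, [0.427, -0.025, 0.025]), (0.76, [0.49, 0.003, 0.025])]
top pin_n [(0.89, [0.558, 0.016, 0.024]), (0.89, [0.427, -0.025, 0.025]), (0.76, [0.49, 0.003, 0.025])]
top drainer [(0.72, [0.571, -0.309, -0.003])]
top jar_a [(0.9, [0.556, 0.355, 0.038]), (0.69, [0.505, 0.282, 0.035]), (0.61, [0.646, 0.323, 0.033])]
top dredger [(0.81, [0.324, 0.185, 0.0])]
top cutter [(0.83, [0.758, 0.009, 0.002])]
top prep_bowl [(0.79, [0.771, 0.151, -0.002])]
1.2
```

View pics/scene0.png

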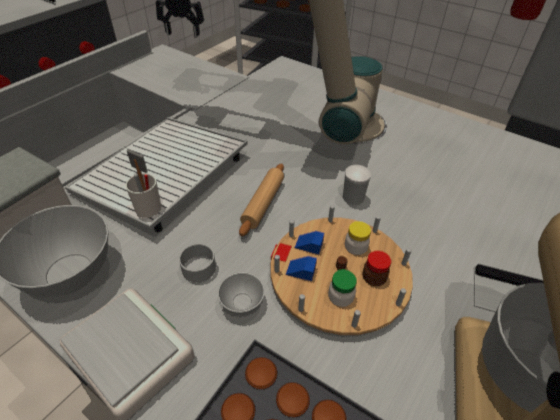

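View pics/top0.png

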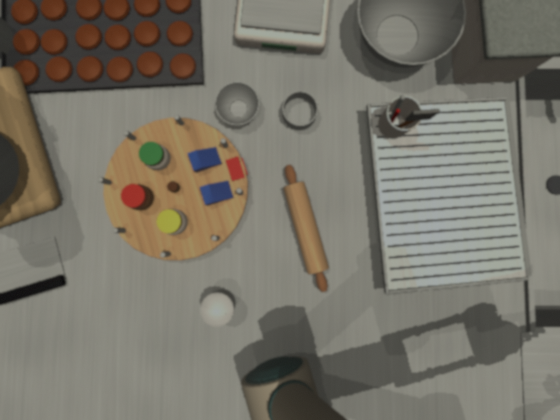

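The scene view shows the carousel at about (340,272), with the red mark at (283,250) and the wedges at (310,242) and (302,268). In the top view the hub is at (173,187), the mark at (235,168), the pin at (305,227) and the drainer to the right, with the cup at (403,112). Next I'll measure the pegs and the drainer corners.

```bash
cat > h.py <<'E'
import numpy as np,cv2
from scipy.spatial.transform import Rotation as R
from workcell import arm,get_image,camera_model,finder
def cam(n):
    m=camera_model(n); f=210/np.tan(np.radians(m['vfov'])/2)
    return f,m['cx'],m['cy'],np.array(m['position']),R.from_euler('xyz',m['orientation']).as_matrix()
def back(n,u,v,z):
    f,cx,cy,p,M=cam(n); d=M@np.array([(u-cx)/f,-(v-cy)/f,-1]); return p+d*(z-p[2])/d[2]
def proj(n,X):
    f,cx,cy,p,M=cam(n); q=M.T@(np.array(X)-p); return cx+f*q[0]/-q[2], cy-f*q[1]/-q[2]
def pts(name,c,k=4): return [(round(d['conf'],2),[round(float(x),3) for x in d['position']]) for d in finder.spot_point(name,c)][:k]
def zoom(src,dst,x0,y0,x1,y1,s,marks=()):
    im=cv2.imread(src) if isinstance(src,str) else src
    im=cv2.resize(im[y0:y1,x0:x1],None,fx=s,fy=s,interpolation=cv2.INTER_CUBIC)
    for u,v in marks: cv2.circle(im,(int((u-x0)*s),int((v-y0)*s)),3,(0,255,255),1)
    cv2.imwrite(dst,im)
E
python3 - <<'E'
from h import *
hub=np.array([.576,.286]); a=np.radians(-72)
mk=[]
for k in range(8):
    t=a+np.radians(22.5+45*k); mk.append(proj('top',[hub[0]+.145*np.cos(t),hub[1]+.145*np.sin(t),.086]))
mk.append(proj('top',[*hub,.064]))
zoom('pics/top0.png','pics/z1.png',90,100,260,270,3.5,mk)
y=np.radians(-5); c=np.array([.570,-.312]); mk=[]
for yw in (-3.,):
  r=np.radians(yw); 
  for x,yy in ((-.2,-.16),(.2,-.16),(.2,.16),(-.2,.16)):
    z=.036+yy*.0875; mk.append(proj('top',[c[0]+x*np.cos(r)-yy*np.sin(r),c[1]+x*np.sin(r)+yy*np.cos(r),z+.008]))
zoom('pics/top0.png','pics/z2.png',350,85,540,305,2.7,mk)
E
```

```text
(no output)
```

View pics/z1.png

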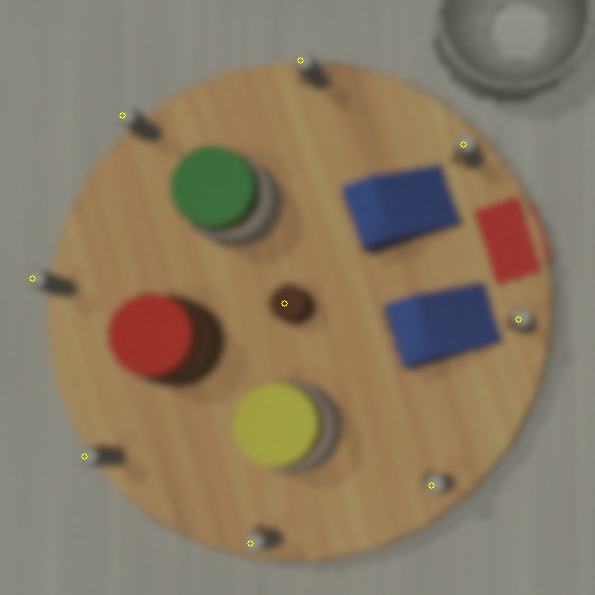

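View pics/z2.png

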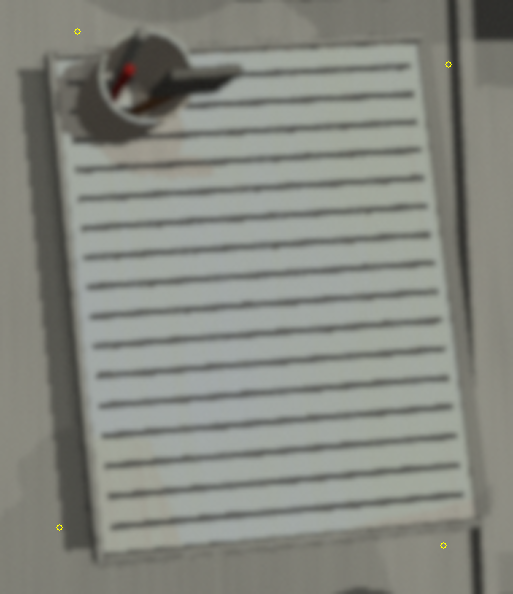

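```bash
python3 - <<'E'
from h import *
from scipy.optimize import least_squares
P=[(.2,.16,.058,367.8,106.1),(.2,-.16,.03,504.8,100.6),(-.2,-.16,.03,526.7,277.6),(-.2,.16,.058,386.3,292.4)]
def pr(q,x,y,z):
    c,s=np.cos(q[2]),np.sin(q[2]); return proj('top',[q[0]+x*c-y*s,q[1]+x*s+y*c,z])
def f(q): return np.concatenate([np.subtract(pr(q,x,y,z),(u,v)) for x,y,z,u,v in P])
r=least_squares(f,[.57,-.31,.08]); print(r.x,np.degrees(r.x[2]),r.fun.round(1))
q=r.x
# check cup centre
c,s=np.cos(q[2]),np.sin(q[2]); print('cup',q[0]+.158*c-.112*s,q[1]+.158*s+.112*c)
# pin ends by top image
for u,v in ((290,168),(322,288),(305,227)): print(back('top',u,v,.025).round(3))
E
```

```text
[ 0.56818348 -0.31437406  0.08264018] 4.734933366522364 [ 0.   1.  -0.  -0.1  0.3  0.2 -0.3 -1. ]
cup 0.716399092231235 -0.18971399680153223
[0.624 0.031 0.025]
[ 0.358 -0.04   0.025]
[ 0.492 -0.002  0.025]
```

>>> servo_tool:
  rows:
    - [32,50,0,0.15,-1]
    - [64,100,0,0.3,-1]
    - [96,150,0,0.45,-0.5]
    - [128,200,0,0.6,0]
    - [160,250,0,0.75,0]
  squeeze: 20

```text
time_s: 1.82
position: [0.3925, -0.2746, 0.405]
eef_rot: [3.141, 0.0, 1.169]
wrist_force: [0.3, -0.6, 0.5]
grip_width: 0.501
```

>>> servo_tool:
  rows:
    - [32,50,0,0.15,0]
    - [64,100,0,0.3,0]
    - [96,150,0,0.45,0]
    - [128,200,0,0.6,0]
    - [160,250,0,0.75,0]

```text
time_s: 2.45
position: [0.5526, -0.0244, 0.405]
eef_rot: [3.141, 0.001, 1.92]
wrist_force: [0.5, -0.3, 0.9]
grip_width: 0.5
```

>>> servo_tool:
  rows:
    - [30,50,0,0.1,0]
    - [60,100,0,0.2,0]
    - [90,150,0,0.3,0]
    - [118,202,0,0.363,0]
    - [118,202,0,0.363,0]

```text
time_s: 3.08
position: [0.671, 0.1796, 0.4033]
eef_rot: [3.141, -0.001, 2.282]
wrist_force: [-0.2, -0.3, 0.3]
grip_width: 0.503
```

>>> servo_tool:
  rows:
    - [0,0,-50,0,0]
    - [0,0,-90,0,0]
    - [0,0,-125,0,0]
    - [0,0,-125,0,0]
    - [0,0,-125,0,0]

```text
time_s: 3.7
position: [0.6703, 0.1753, 0.2813]
eef_rot: [3.14, 0.001, 2.277]
wrist_force: [0.4, -0.1, -0.8]
grip_width: 0.503
```

```bash
python3 - <<'E'
from h import *
zoom(get_image('top'),'pics/z3.png',90,50,260,270,2.7)
s=get_image('scene'); zoom(s,'pics/z4.png',200,120,440,340,2.6)
print(arm.sense()['position'])
E
```

```text
[0.67042832 0.17554644 0.28215793]
```

View pics/z3.png

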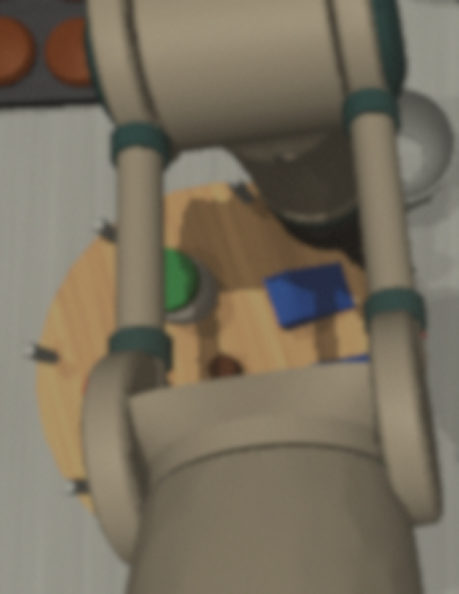

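View pics/z4.png

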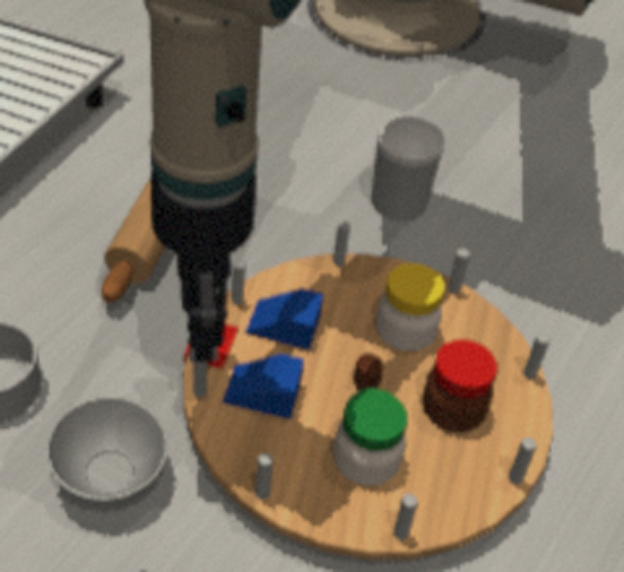

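The scene view shows the fingers directly over the peg beside the bowl, at about zoomed (200,375), so I'll descend.

>>> servo_tool:
  rows:
    - [0,0,-20,0,0]
    - [0,0,-40,0,0]
    - [0,0,-57,0,0]
    - [0,0,-57,0,0.4]
    - [0,0,-57,0,0.4]

```text
time_s: 4.42
position: [0.6702, 0.1758, 0.2237]
eef_rot: [3.14, 0.001, 2.278]
wrist_force: [0.7, 0.2, 0.2]
grip_width: 0.304
```

```bash
python3 - <<'E'
import numpy as np
hub=np.array([.574,.284]);p0=None
a0=-49.5
d=lambda a:hub*1000+145*np.array([np.cos(np.radians(a)),np.sin(np.radians(a))])
ang=a0
for call in range(6):
    base=d(ang)
    out=[]
    n=5
    for k in range(1,n+1):
        a=max(ang-4.5*k,a0-109); out.append((*(d(a)-base).round(1),round(np.radians(a-ang),3)))
    ang=max(ang-4.5*5,a0-109); print(ang,out)
E
```

```text
-72.0 [(np.float64(-8.9), np.float64(-7.0), np.float64(-0.079)), (np.float64(-18.4), np.float64(-13.4), np.float64(-0.157)), (np.float64(-28.3), np.float64(-18.9), np.float64(-0.236)), (np.float64(-38.7), np.float64(-23.7), np.float64(-0.314)), (np.float64(-49.4), np.float64(-27.6), np.float64(-0.393))]
-94.5 [(np.float64(-11.0), np.float64(-3.1), np.float64(-0.079)), (np.float64(-22.1), np.float64(-5.3), np.float64(-0.157)), (np.float64(-33.4), np.float64(-6.6), np.float64(-0.236)), (np.float64(-44.8), np.float64(-7.1), np.float64(-0.314)), (np.float64(-56.2), np.float64(-6.6), np.float64(-0.393))]
-117.0 [(np.float64(-11.3), np.float64(1.3), np.float64(-0.079)), (np.float64(-22.5), np.float64(3.6), np.float64(-0.157)), (np.float64(-33.4), np.float64(6.6), np.float64(-0.236)), (np.float64(-44.1), np.float64(10.6), np.float64(-0.314)), (np.float64(-54.5), np.float64(15.4), np.float64(-0.393))]
-139.5 [(np.float64(-9.9), np.float64(5.6), np.float64(-0.079)), (np.float64(-19.4), np.float64(11.9), np.float64(-0.157)), (np.float64(-28.3), np.float64(18.9), np.float64(-0.236)), (np.float64(-36.7), np.float64(26.7), np.float64(-0.314)), (np.float64(-44.4), np.float64(35.0), np.float64(-0.393))]
-158.5 [(np.float64(-7.0), np.float64(8.9), np.float64(-0.079)), (np.float64(-13.4), np.float64(18.4), np.float64(-0.157)), (np.float64(-18.9), np.float64(28.3), np.float64(-0.236)), (np.float64(-23.7), np.float64(38.7), np.float64(-0.314)), (np.float64(-24.7), np.float64(41.0), np.float64(-0.332))]
-158.5 [(np.float64(0.0), np.float64(0.0), np.float64(0.0)), (np.float64(0.0), np.float64(0.0), np.float64(0.0)), (np.float64(0.0), np.float64(0.0), np.float64(0.0)), (np.float64(0.0), np.float64(0.0), np.float64(0.0)), (np.float64(0.0), np.float64(0.0), np.float64(0.0))]
```

>>> servo_tool:
  rows:
    - [-9,-7,0,-0.079,0.4]
    - [-18,-13,0,-0.157,0.4]
    - [-28,-19,0,-0.236,0.4]
    - [-39,-24,0,-0.314,0.4]
    - [-49,-28,0,-0.393,0.4]

```text
time_s: 5.05
position: [0.6212, 0.1479, 0.2242]
eef_rot: [3.138, 0.0, 1.882]
wrist_force: [1.3, 0.5, -0.4]
grip_width: 0.301
```

```bash
python3 - <<'E'
from h import *
s=get_image('scene'); zoom(s,'pics/z5.png',200,120,440,340,2.6)
print(pts('carousel_mark','scene'))
E
```

```text
[(0.87, [0.571, 0.141, 0.035])]
```

View pics/z5.png

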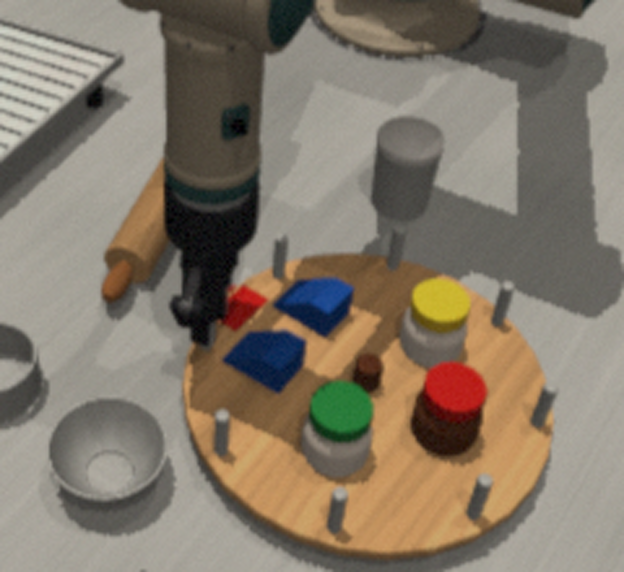

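The carousel is turning: the mark is now at zoomed (242,307) and both wedges and the jars are riding along. Continuing.

>>> servo_tool:
  rows:
    - [-11,-3,0,-0.079,0.4]
    - [-22,-5,0,-0.157,0.4]
    - [-33,-7,0,-0.236,0.4]
    - [-45,-7,0,-0.314,0.4]
    - [-56,-7,0,-0.393,0.4]

```text
time_s: 5.78
position: [0.5658, 0.1409, 0.2239]
eef_rot: [3.138, -0.001, 1.491]
wrist_force: [2.1, 1.2, 0.3]
grip_width: 0.298
```

>>> servo_tool:
  rows:
    - [-11,1,0,-0.079,0.4]
    - [-22,4,0,-0.157,0.4]
    - [-33,7,0,-0.236,0.4]
    - [-44,11,0,-0.314,0.4]
    - [-55,15,0,-0.393,0.4]

```text
time_s: 6.4
position: [0.5109, 0.1561, 0.2238]
eef_rot: [3.138, -0.002, 1.098]
wrist_force: [0.7, 0.5, -0.4]
grip_width: 0.296
```

>>> servo_tool:
  rows:
    - [-10,6,0,-0.079,0.4]
    - [-19,12,0,-0.157,0.4]
    - [-28,19,0,-0.236,0.4]
    - [-36,27,0,-0.314,0.4]
    - [-44,35,0,-0.393,0.4]

```text
time_s: 7.02
position: [0.4668, 0.1911, 0.2238]
eef_rot: [3.139, -0.003, 0.705]
wrist_force: [1.5, -0.6, 0.5]
grip_width: 0.302
```

```bash
python3 - <<'E'
from h import *
s=get_image('scene'); zoom(s,'pics/z6.png',200,120,440,340,2.6)
print(pts('carousel_mark','scene'),pts('carousel_mark','top'))
E
```

```text
[(0.68, [0.442, 0.233, 0.033])] [(0.85, [0.623, 0.146, 0.029])]
```

View pics/z6.png

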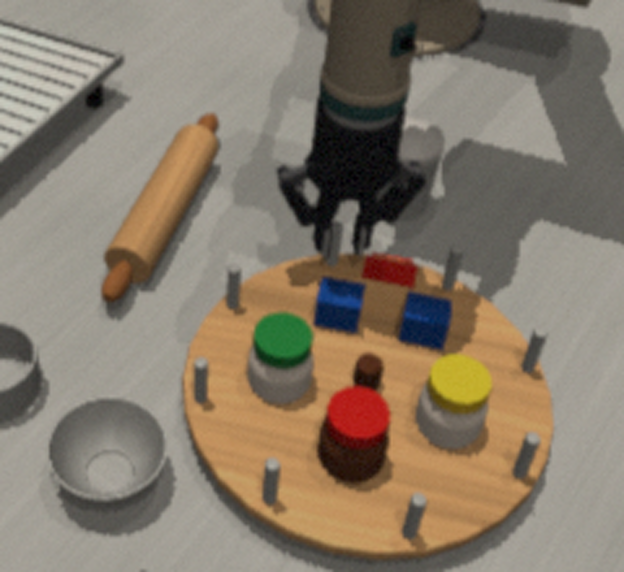

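>>> servo_tool:
  rows:
    - [-7,9,0,-0.079,0.4]
    - [-13,18,0,-0.157,0.4]
    - [-19,28,0,-0.236,0.4]
    - [-24,38,0,-0.314,0.4]
    - [-27,47,0,-0.375,0.4]

```text
time_s: 7.8
position: [0.4394, 0.2378, 0.2232]
eef_rot: [3.141, -0.001, 0.331]
wrist_force: [0.6, -1.4, 1.5]
grip_width: 0.296
```

>>> servo_tool:
  rows:
    - [0,0,0,0,0.4]
    - [0,0,0,0,0.4]
    - [0,0,0,0,0]
    - [0,0,0,0,0]
    - [0,0,0,0,0]

```text
time_s: 8.43
position: [0.4388, 0.2376, 0.2227]
eef_rot: [3.141, 0.0, 0.331]
wrist_force: [-0.6, 0.5, 0.3]
grip_width: 0.503
```

```bash
python3 - <<'E'
from h import *
s=get_image('scene'); zoom(s,'pics/z7.png',200,120,440,340,2.6); get_image('top')
for n in('carousel_mark','carousel_hub','wedge_a'): print(n,pts(n,'scene'),pts(n,'top'))
E
```

```text
carousel_mark [(0.78, [0.432, 0.292, 0.035])] [(0.18, [0.328, 0.186, 0.001])]
carousel_hub [(0.73, [0.578, 0.288, 0.038])] [(0.85, [0.575, 0.287, 0.035])]
wedge_a [(0.87, [0.496, 0.249, 0.033]), (0.64, [0.499, 0.333, 0.035])] [(0.79, [0.492, 0.328, 0.041]), (0.78, [0.493, 0.254, 0.034]), (0.42, [0.555, 0.016, 0.022])]
```

View pics/z7.png

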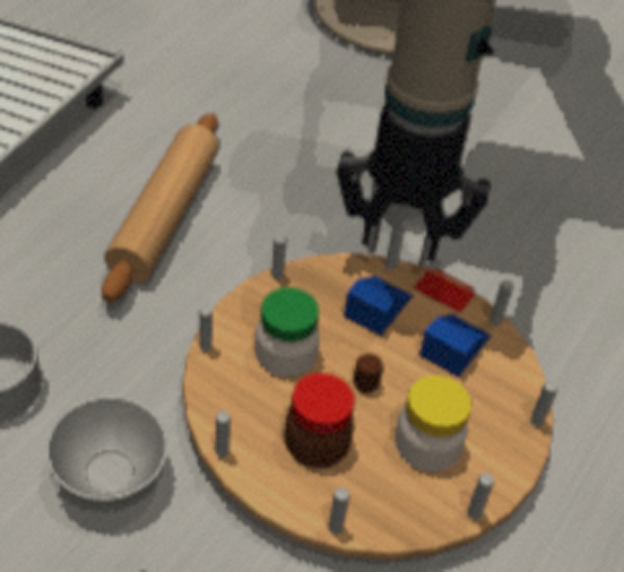

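>>> servo_tool:
  rows:
    - [0,0,50,0,0]
    - [0,0,100,0.18,0]
    - [0,-40,130,0.36,0]
    - [0,-90,140,0.54,0]
    - [0,-140,140,0.72,-0.3]

```text
time_s: 9.45
position: [0.439, 0.1008, 0.364]
eef_rot: [3.139, -0.002, 1.042]
wrist_force: [0.2, -0.7, -0.2]
grip_width: 0.645
```

```bash
python3 - <<'E'
from h import *
t=get_image('top'); zoom(t,'pics/z8.png',90,100,260,290,3.1); s=get_image('scene'); zoom(s,'pics/z9.png',280,200,440,340,3.8)
for n in('carousel_mark','carousel_hub','wedge_a'): print(n,pts(n,'scene'),pts(n,'top'))
E
```

```text
carousel_mark [(0.68, [0.428, 0.292, 0.033]), (0.66, [0.654, 0.283, 0.034])] [(0.6, [0.431, 0.29, 0.028])]
carousel_hub [(0.78, [0.579, 0.293, 0.036])] [(0.56, [0.574, 0.288, 0.034]), (0.27, [0.768, 0.153, -0.003])]
wedge_a [(0.69, [0.495, 0.25, 0.033]), (0.59, [0.494, 0.33, 0.033])] [(0.97, [0.495, 0.253, 0.037]), (0.66, [0.494, 0.327, 0.04])]
```

View pics/z8.png

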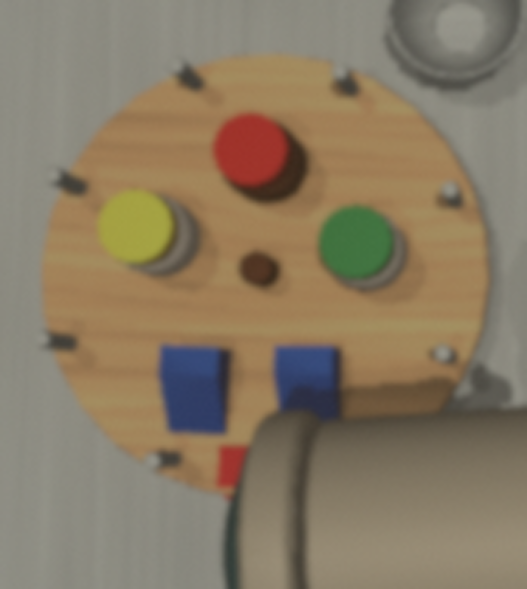

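View pics/z9.png

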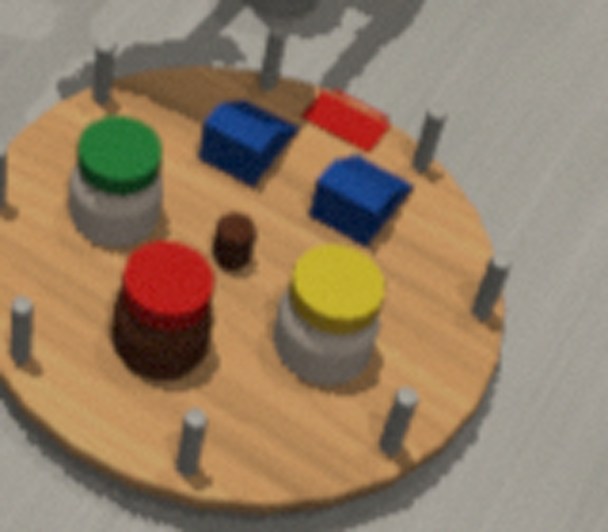

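```bash
python3 - <<'E'
from h import *
for u,v,z in ((141.9,211.9,.068),(161.3,211.9,.068),(144.8,239.4,.037),(162.9,239.4,.037),(178.7,211.9,.068),(198,211.9,.068)): print(back('top',u,v,z).round(4))
E
```

```text
[0.5215 0.3458 0.068 ]
[0.5217 0.3049 0.068 ]
[0.4632 0.3476 0.037 ]
[0.4634 0.3083 0.037 ]
[0.5218 0.2682 0.068 ]
[0.522  0.2274 0.068 ]
```

>>> servo_tool:
  rows:
    - [10,40,0,0.18,-0.5]
    - [25,85,0,0.36,-0.5]
    - [40,130,0,0.54,-0.5]
    - [55,180,0,0.72,-0.5]
    - [67,229,0,0.9,-0.5]

```text
time_s: 10.48
position: [0.5059, 0.334, 0.3623]
eef_rot: [-3.142, 0.0, 1.943]
wrist_force: [0.0, -0.4, 0.4]
grip_width: 0.748
```

>>> servo_tool:
  rows:
    - [0,0,0,0.18,-0.5]
    - [0,0,0,0.36,-0.5]
    - [0,0,0,0.54,-0.5]
    - [0,0,0,0.72,-0.5]
    - [0,0,0,0.9,-0.5]

```text
time_s: 11.1
position: [0.5054, 0.3323, 0.3622]
eef_rot: [-3.141, -0.001, 2.843]
wrist_force: [1.3, -0.1, 0.5]
grip_width: 0.748
```

>>> servo_tool:
  rows:
    - [0,0,-20,0.18,-0.5]
    - [0,0,-40,0.29,-0.5]
    - [0,0,-60,0.29,-0.5]
    - [0,0,-80,0.29,-0.5]
    - [0,0,-80,0.29,-0.5]

```text
time_s: 11.72
position: [0.5049, 0.3318, 0.2808]
eef_rot: [-3.14, -0.004, 3.127]
wrist_force: [0.2, -1.0, -0.7]
grip_width: 0.747
```

```bash
python3 - <<'E'
from h import *
s=get_image('scene'); zoom(s,'pics/z10.png',260,120,460,300,3.5); print(arm.sense()['position'],arm.sense()['eef_rot'],arm.sense()['joint_positions'])
t=get_image('top'); zoom(t,'pics/z11.png',90,100,260,290,3.1)
E
```

```text
[0.50543597 0.33185968 0.28200553] [-3.14097365e+00 -1.70409779e-03  3.12664975e+00] [ 4.65880081e-01  4.09420222e-01  1.62218395e+00  2.66973273e-04
  1.11178567e+00 -1.09009237e+00]
```

View pics/z10.png

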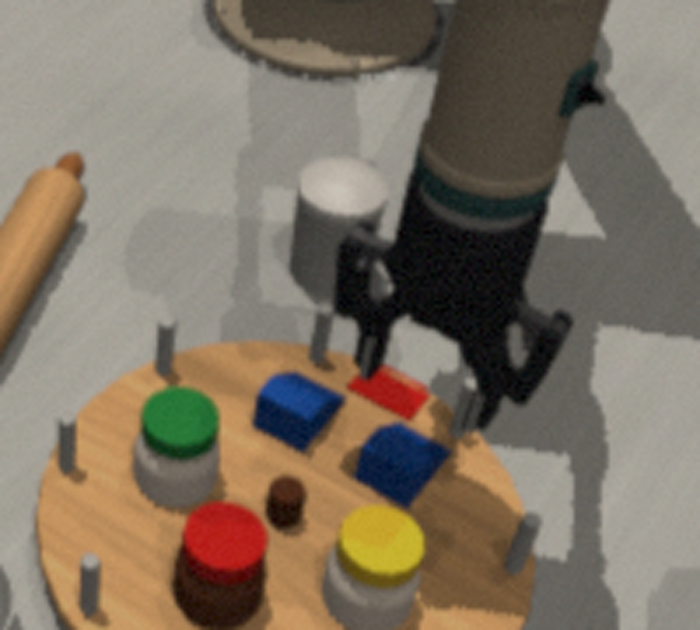

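View pics/z11.png

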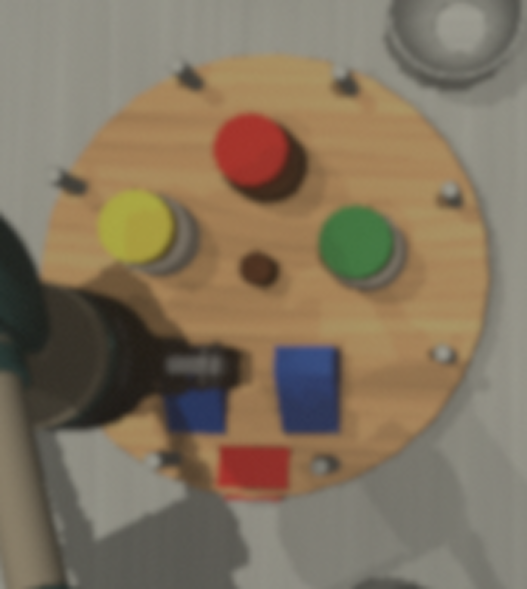

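```bash
python3 - <<'E'
from h import *
for X in ([.505,.30,.115],[.505,.2855,.115],[.505,.332,.115]):
    u,v=proj('top',X); print((u-90)*3.1,(v-100)*3.1)
for y in (.326,.33):
  for dy in(-.02,.02):
    for x,z in((.522,.068),(.462,.037)):
      u,v=proj('top',[x,y+dy,z]); print(y,dy,((u-90)*3.1,(v-100)*3.1))
E
```

```text
208.25910388898637 368.79309228933346
230.80601875754493 368.8833426333256
158.47268301808782 368.5938081905584
0.326 -0.02 (np.float64(219.43026385969148), np.float64(346.3955150960756))
0.326 -0.02 (np.float64(229.16329588326803), np.float64(434.09942072236424))
0.326 0.02 (np.float64(160.61815133179195), np.float64(346.1499416028519))
0.326 0.02 (np.float64(172.0551316299747), np.float64(433.8995076673225))
0.33 -0.02 (np.float64(213.5514482627459), np.float64(346.3709677499576))
0.33 -0.02 (np.float64(223.45473850316668), np.float64(434.07943732488235))
0.33 0.02 (np.float64(154.7340107293668), np.float64(346.1253720218549))
0.33 0.02 (np.float64(166.34155293527851), np.float64(433.87950669220777))
```

>>> servo_tool:
  rows:
    - [1,-5,-20,0.015,-0.5]
    - [1,-5,-40,0.015,-0.5]
    - [1,-5,-58,0.015,-0.5]
    - [1,-5,-73,0.015,-0.5]
    - [1,-5,-73,0.015,-0.5]

```text
time_s: 12.45
position: [0.5067, 0.326, 0.2091]
eef_rot: [-3.141, -0.001, 3.141]
wrist_force: [0.2, -0.9, -0.3]
grip_width: 0.751
```

```bash
python3 - <<'E'
from h import *
s=get_image('scene'); zoom(s,'pics/z12.png',260,120,460,300,3.5); print(arm.sense()['position'],arm.sense()['eef_rot'],arm.sense()['wrist_force'])
t=get_image('top'); zoom(t,'pics/z13.png',90,100,260,290,3.1)
E
```

```text
[0.50707892 0.32617395 0.20986961] [3.14143323e+00 1.24204393e-04 3.14059515e+00] [-1.22707366  1.13162651  0.02168225]
```

View pics/z12.png

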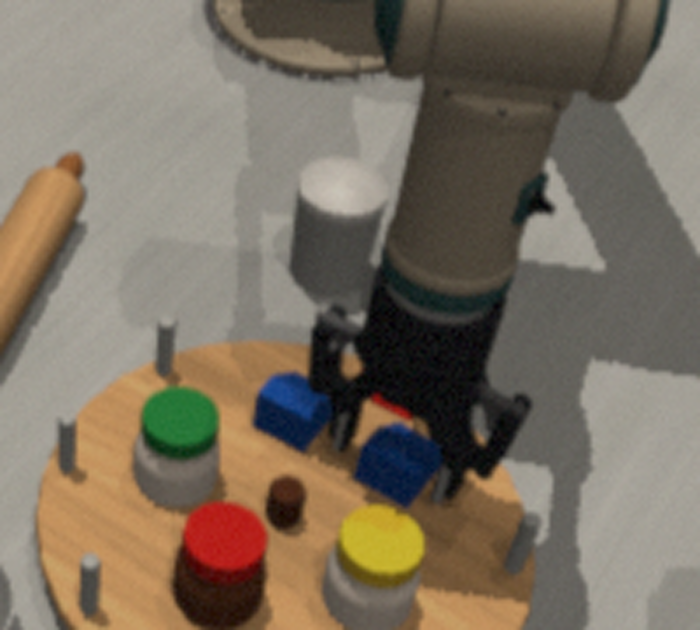

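View pics/z13.png

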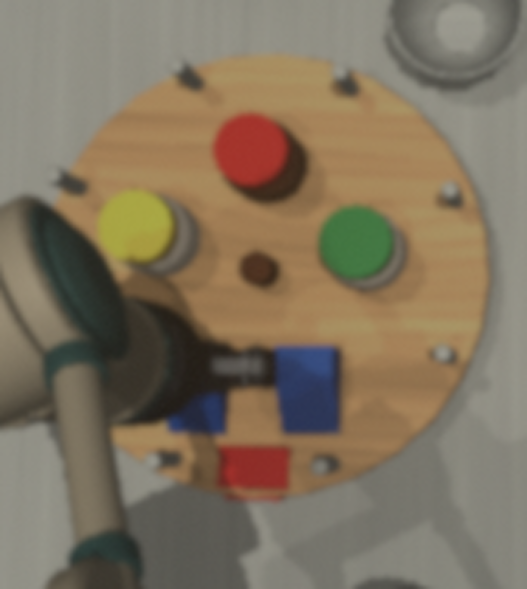

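The fingers straddle the left wedge, one on each side at zoomed (343,425) and (440,485). Closing and lifting.

>>> servo_tool:
  rows:
    - [0,0,0,0,-0.2]
    - [0,0,0,0,0.1]
    - [0,0,0,0,0.4]
    - [0,0,0,0,0.4]
    - [0,0,0,0,0.4]
  squeeze: 30

```text
time_s: 13.18
position: [0.5073, 0.3262, 0.2107]
eef_rot: [3.14, 0.002, 3.14]
wrist_force: [-0.3, 0.2, 6.0]
grip_width: 0.467
```

>>> servo_tool:
  rows:
    - [0,0,20,0,0.4]
    - [0,0,60,0,0.4]
    - [0,-10,110,-0.1,0.4]
    - [0,-40,140,-0.25,0.4]
    - [0,-90,150,-0.4,0.4]

```text
time_s: 13.8
position: [0.5073, 0.2361, 0.3618]
eef_rot: [3.139, 0.003, 2.738]
wrist_force: [-0.3, -1.1, -0.7]
grip_width: 0.471
```

```bash
python3 - <<'E'
from h import *
s=get_image('scene'); zoom(s,'pics/z14.png',220,80,460,300,2.9); st=arm.sense();print(st['position'],st['eef_rot'],st['wrist_force'],st['grip_width'])
q=[.568,-.314,.083]
def D(x,y): c,s=np.cos(q[2]),np.sin(q[2]); return (q[0]+x*c-y*s,q[1]+x*s+y*c)
for x in(-.095,.035): print(D(x,-.06),D(x,-.06-.014), D(x,-.018))
E
```

```text
[0.50675668 0.23035149 0.36201023] [-3.13690415  0.00491096  2.73179275] [-1.78149223 -5.34926401 -0.32889028] 0.46599725622006577
(np.float64(0.47830132378647594), np.float64(-0.3816693984422899)) (np.float64(0.47946199007628865), np.float64(-0.3956212031199541)) (np.float64(0.4748193249170378), np.float64(-0.33981398440929733))
(np.float64(0.6078537957933577), np.float64(-0.3708917828940291)) (np.float64(0.6090144620831704), np.float64(-0.38484358757169324)) (np.float64(0.6043717969239196), np.float64(-0.3290363688610365))
```

View pics/z14.png

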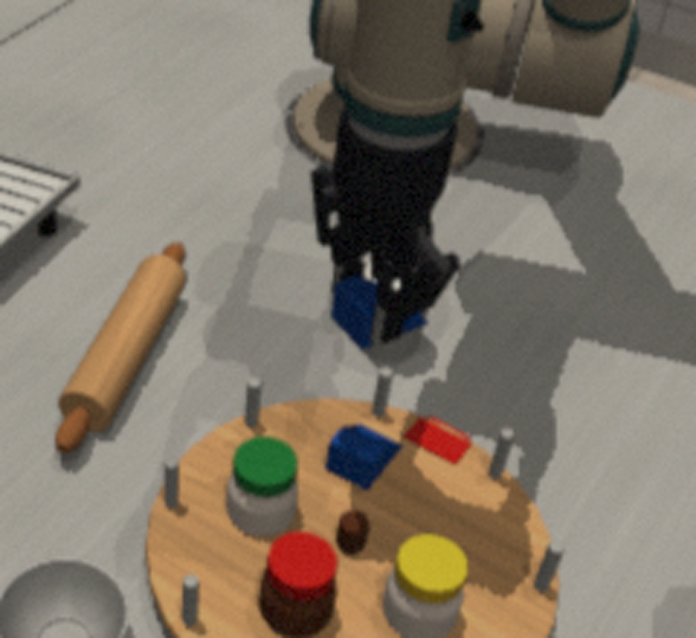

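>>> servo_tool:
  rows:
    - [0,-60,0,-0.11,0.4]
    - [0,-120,0,-0.25,0.4]
    - [5,-180,0,-0.4,0.4]
    - [10,-240,0,-0.55,0.4]
    - [15,-300,0,-0.7,0.4]

```text
time_s: 14.48
position: [0.5216, -0.0658, 0.3593]
eef_rot: [-3.141, -0.0, 2.036]
wrist_force: [1.7, 0.0, -1.7]
grip_width: 0.462
```

>>> servo_tool:
  rows:
    - [10,-60,0,-0.11,0.4]
    - [20,-120,0,-0.22,0.4]
    - [30,-180,0,-0.33,0.4]
    - [45,-235,0,-0.386,0.4]
    - [67,-280,0,-0.386,0.4]

```text
time_s: 15.1
position: [0.5887, -0.3464, 0.3589]
eef_rot: [-3.14, -0.001, 1.653]
wrist_force: [0.0, -0.1, -0.4]
grip_width: 0.466
```

>>> servo_tool:
  rows:
    - [15,-40,-30,0,0.4]
    - [20,-41,-70,0,0.4]
    - [20,-41,-100,0,0.4]
    - [20,-41,-120,0,0.4]
    - [20,-41,-120,0,0.4]

```text
time_s: 15.72
position: [0.6082, -0.3844, 0.2367]
eef_rot: [-3.137, -0.004, 1.655]
wrist_force: [-1.0, 0.3, 0.0]
grip_width: 0.466
```

```bash
python3 - <<'E'
from h import *
s=get_image('scene'); zoom(s,'pics/z15.png',60,80,280,240,3.1); st=arm.sense();print(st['position'],st['eef_rot'],st['wrist_force'],st['grip_width'])
E
```

```text
[ 0.60875042 -0.38485081  0.23849618] [-3.13970862e+00 -1.71968179e-03  1.65464569e+00] [-0.9408903  -0.22432652 -0.84496835] 0.46425025496838224
```

View pics/z15.png

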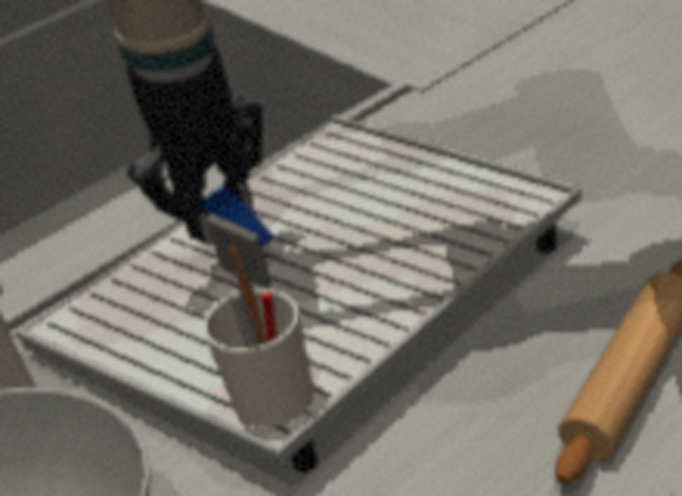

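The wedge is held over the drainer with its toe uphill. Lowering it onto the surface and releasing.

>>> servo_tool:
  rows:
    - [0,0,-14,0,0.4]
    - [0,0,-22,0,0.4]
    - [0,0,-27,0,0.4]
    - [0,0,-30,0,0.4]
    - [0,0,-31,0,0.4]

```text
time_s: 16.4
position: [0.609, -0.3852, 0.2096]
eef_rot: [3.141, 0.0, 1.654]
wrist_force: [-1.0, 0.2, 3.7]
grip_width: 0.466
```

>>> servo_tool:
  rows:
    - [0,0,-1,0,0.4]
    - [0,0,-1,0,0.4]
    - [0,0,-1,0,-0.2]
    - [0,0,-1,0,-0.5]
    - [0,0,-1,0,-0.5]

```text
time_s: 17.02
position: [0.6089, -0.385, 0.2073]
eef_rot: [-3.141, -0.0, 1.654]
wrist_force: [0.2, -0.3, 0.8]
grip_width: 0.75
```

>>> servo_tool:
  rows:
    - [0,0,20,0,-0.5]
    - [0,0,60,0,-0.5]
    - [0,0,110,0,-0.5]
    - [-15,30,140,0.1,-0.5]
    - [-30,80,150,0.2,-0.5]

```text
time_s: 17.65
position: [0.5791, -0.3058, 0.36]
eef_rot: [3.138, 0.004, 1.856]
wrist_force: [0.0, 0.7, -0.4]
grip_width: 0.748
```

>>> servo_tool:
  rows:
    - [-10,60,0,0.15,-0.5]
    - [-20,120,0,0.3,-0.5]
    - [-30,180,0,0.45,-0.5]
    - [-35,240,0,0.6,-0.5]
    - [-40,300,0,0.75,-0.5]

```text
time_s: 18.27
position: [0.5385, -0.0032, 0.3578]
eef_rot: [3.141, 0.001, 2.609]
wrist_force: [0.5, 0.8, 0.3]
grip_width: 0.746
```

```bash
python3 - <<'E'
from h import *
t=get_image('top'); zoom(t,'pics/z16.png',350,85,540,305,2.7)
s=get_image('scene'); zoom(s,'pics/z17.png',60,80,280,240,3.1); st=arm.sense();print(st['position'],st['eef_rot'],st['wrist_force'],st['grip_width'])
print(pts('wedge_a','top'),pts('wedge_a','scene'))
E
```

```text
[5.37605850e-01 5.07743073e-05 3.57794645e-01] [ 3.13920596e+00 -2.49533738e-03  2.61176001e+00] [ 0.39002842 -1.03052377  0.31912311] 0.7487884974189829
[(0.81, [0.493, 0.249, 0.035]), (0.62, [0.611, -0.371, 0.036]), (0.47, [0.759, 0.009, -0.001])] [(0.83, [0.496, 0.25, 0.034]), (0.7, [0.601, 0.357, 0.031]), (0.59, [0.612, -0.368, 0.033])]
```

View pics/z16.png

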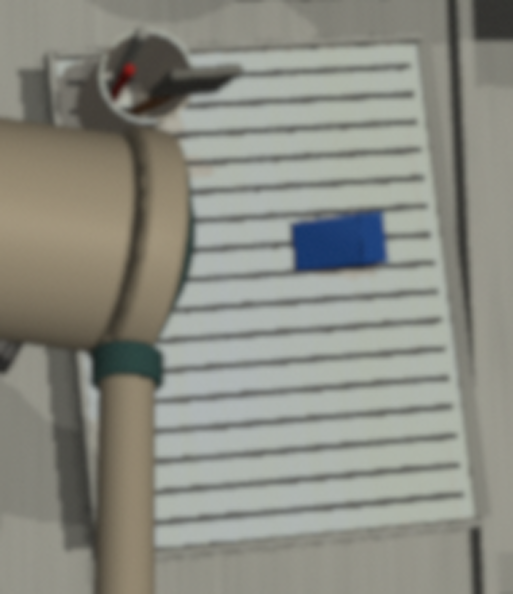

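View pics/z17.png

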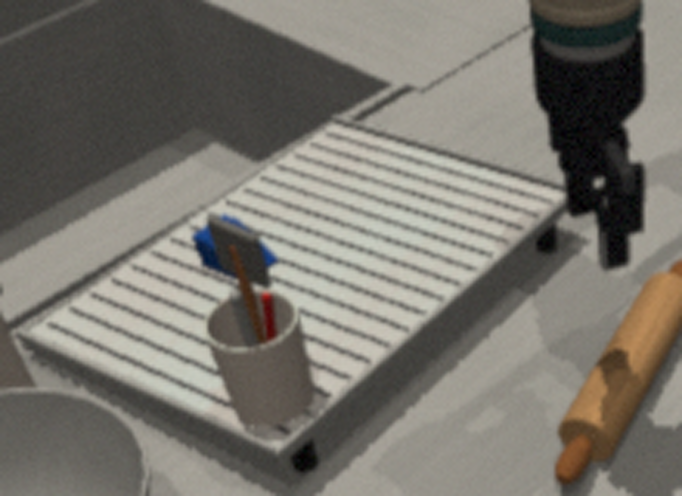

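>>> servo_tool:
  rows:
    - [-10,60,0,0.15,-0.5]
    - [-20,120,0,0.3,-0.5]
    - [-30,180,0,0.45,-0.5]
    - [-31,225,0,0.532,-0.5]
    - [-31,248,-10,0.532,-0.5]

```text
time_s: 19.1
position: [0.5091, 0.2438, 0.3482]
eef_rot: [3.141, 0.003, 3.136]
wrist_force: [0.4, -0.4, 0.1]
grip_width: 0.753
```

>>> servo_tool:
  rows:
    - [0,0,-30,0,-0.5]
    - [0,0,-60,0,-0.5]
    - [0,0,-80,0,-0.5]
    - [0,0,-80,0,-0.5]
    - [0,0,-80,0,-0.5]

```text
time_s: 19.73
position: [0.5091, 0.2422, 0.2684]
eef_rot: [3.141, 0.001, 3.135]
wrist_force: [-0.5, 0.5, 0.4]
grip_width: 0.754
```

```bash
python3 - <<'E'
from h import *
s=get_image('scene'); zoom(s,'pics/z18.png',260,120,460,300,3.5); st=arm.sense();print(st['position'],st['eef_rot'],st['wrist_force'],st['grip_width'])
E
```

```text
[0.50897591 0.24245296 0.26871726] [3.14099751e+00 2.10268354e-03 3.13509401e+00] [-0.21581812 -0.30064161  0.45434059] 0.7504927234336006
```

View pics/z18.png

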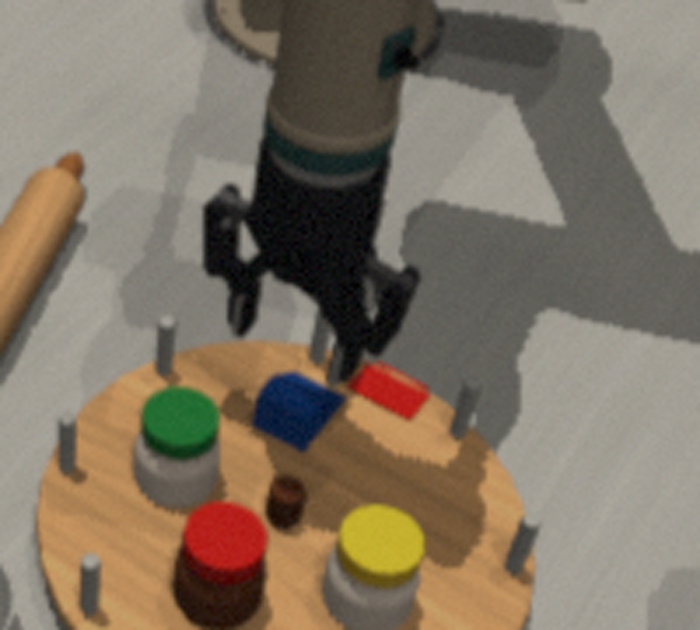

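>>> servo_tool:
  rows:
    - [-2,6,-15,0.005,-0.5]
    - [-2,6,-30,0.005,-0.5]
    - [-2,6,-45,0.005,-0.5]
    - [-2,6,-58,0.005,-0.5]
    - [-2,6,-58,0.005,-0.5]

```text
time_s: 20.4
position: [0.5054, 0.2488, 0.2081]
eef_rot: [-3.141, -0.003, 3.141]
wrist_force: [0.3, 0.4, -0.2]
grip_width: 0.75
```

>>> servo_tool:
  rows:
    - [0,0,0,0,-0.2]
    - [0,0,0,0,0.1]
    - [0,0,0,0,0.4]
    - [0,0,0,0,0.4]
    - [0,0,0,0,0.4]

```text
time_s: 21.02
position: [0.5063, 0.249, 0.2104]
eef_rot: [3.141, 0.001, 3.141]
wrist_force: [0.0, -0.1, 4.6]
grip_width: 0.464
```

>>> servo_tool:
  rows:
    - [0,0,20,0,0.4]
    - [0,0,60,0,0.4]
    - [0,-10,110,-0.1,0.4]
    - [0,-40,140,-0.25,0.4]
    - [0,-90,150,-0.4,0.4]

```text
time_s: 21.65
position: [0.5063, 0.159, 0.3617]
eef_rot: [3.139, 0.003, 2.739]
wrist_force: [0.9, -1.1, -1.5]
grip_width: 0.463
```

```bash
python3 - <<'E'
from h import *
s=get_image('scene'); zoom(s,'pics/z19.png',220,80,460,300,2.9); st=arm.sense();print(st['position'],st['eef_rot'],st['wrist_force'],st['grip_width'])
E
```

```text
[0.50589095 0.15350814 0.36194223] [-3.13688305  0.00521303  2.73283956] [-1.17450692 -4.83082902 -0.15112797] 0.46042108787762115
```

View pics/z19.png

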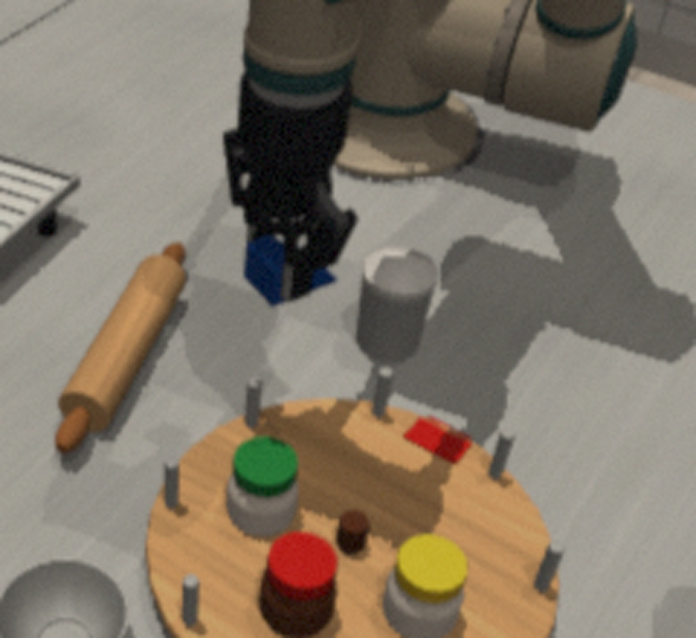

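>>> servo_tool:
  rows:
    - [0,-60,0,-0.11,0.4]
    - [0,-120,0,-0.25,0.4]
    - [0,-180,0,-0.4,0.4]
    - [0,-240,0,-0.55,0.4]
    - [0,-300,0,-0.7,0.4]

```text
time_s: 22.32
position: [0.5054, -0.1427, 0.3592]
eef_rot: [-3.141, -0.001, 2.037]
wrist_force: [1.4, -0.8, -0.8]
grip_width: 0.462
```

>>> servo_tool:
  rows:
    - [-5,-60,0,-0.11,0.4]
    - [-12,-120,0,-0.22,0.4]
    - [-20,-180,0,-0.33,0.4]
    - [-27,-230,-20,-0.386,0.4]
    - [-27,-255,-50,-0.386,0.4]

```text
time_s: 22.95
position: [0.4783, -0.399, 0.3092]
eef_rot: [3.141, 0.002, 1.653]
wrist_force: [1.0, 0.5, -1.0]
grip_width: 0.466
```

>>> servo_tool:
  rows:
    - [0,0,-25,0,0.4]
    - [0,0,-50,0,0.4]
    - [0,0,-70,0,0.4]
    - [0,0,-70,0,0.4]
    - [0,0,-70,0,0.4]

```text
time_s: 23.58
position: [0.4792, -0.3962, 0.2401]
eef_rot: [3.141, 0.0, 1.656]
wrist_force: [0.2, -1.0, -0.2]
grip_width: 0.46
```

```bash
python3 - <<'E'
from h import *
s=get_image('scene'); zoom(s,'pics/z20.png',60,80,280,240,3.1); st=arm.sense();print(st['position'],st['eef_rot'],st['wrist_force'],st['grip_width'])
E
```

```text
[ 0.47932389 -0.3962382   0.24054677] [3.14052266e+00 1.14878302e-03 1.65561951e+00] [-0.22778837 -0.09729305 -0.36697762] 0.4612842858953429
```

View pics/z20.png

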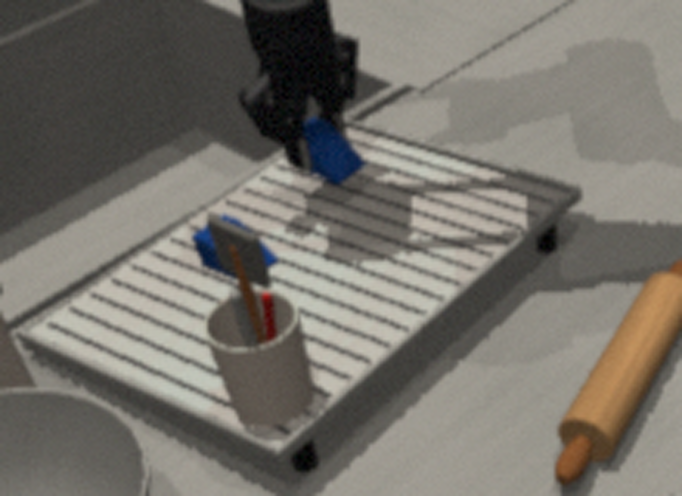

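>>> servo_tool:
  rows:
    - [0,0,-14,0,0.4]
    - [0,0,-23,0,0.4]
    - [0,0,-28,0,0.4]
    - [0,0,-31,0,0.4]
    - [0,0,-33,0,0.4]

```text
time_s: 24.25
position: [0.479, -0.3964, 0.2078]
eef_rot: [3.141, 0.001, 1.656]
wrist_force: [-1.5, 0.1, 8.2]
grip_width: 0.465
```

>>> servo_tool:
  rows:
    - [0,0,0,0,0.4]
    - [0,0,0,0,0.4]
    - [0,0,0,0,-0.2]
    - [0,0,0,0,-0.5]
    - [0,0,0,0,-0.5]

```text
time_s: 24.88
position: [0.479, -0.396, 0.2065]
eef_rot: [-3.142, -0.0, 1.655]
wrist_force: [0.3, 0.5, -0.2]
grip_width: 0.749
```

>>> servo_tool:
  rows:
    - [0,0,20,0,-0.5]
    - [0,0,60,0,-0.5]
    - [0,0,110,-0.1,-0.5]
    - [0,40,140,-0.28,-0.8]
    - [0,95,150,-0.46,-1]

```text
time_s: 25.5
position: [0.4795, -0.3014, 0.3589]
eef_rot: [3.136, 0.001, 1.187]
wrist_force: [1.2, 0.0, -0.6]
grip_width: 1.002
```

>>> servo_tool:
  rows:
    - [0,60,0,-0.18,-1]
    - [0,120,0,-0.36,-1]
    - [0,180,0,-0.54,-1]
    - [5,240,0,-0.72,-1]
    - [12,300,0,-0.9,-1]

```text
time_s: 26.12
position: [0.4896, -0.0139, 0.3568]
eef_rot: [3.141, -0.001, 0.332]
wrist_force: [0.6, -0.2, -0.3]
grip_width: 1.001
```

```bash
python3 - <<'E'
from h import *
t=get_image('top'); zoom(t,'pics/z21.png',260,85,540,305,2.7)
s=get_image('scene'); zoom(s,'pics/z22.png',60,80,300,240,3.1); st=arm.sense();print(st['position'],st['eef_rot'],st['wrist_force'],st['grip_width'])
for n in('wedge_a','pin'):print(pts(n,'top'),pts(n,'scene'))
E
```

```text
[ 0.48958476 -0.01123432  0.35672072] [-3.13910785e+00 -9.65295077e-04  3.41722634e-01] [ 0.31274115 -1.04334503  0.30511242] 1.0057485543790203
[(0.73, [0.609, -0.372, 0.036]), (0.56, [0.478, -0.381, 0.033])] [(0.88, [0.479, -0.381, 0.034]), (0.52, [0.611, -0.37, 0.032])]
[(0.72, [0.558, 0.018, 0.023]), (0.55, [0.427, -0.025, 0.026])] [(0.92, [0.492, -0.005, 0.024]), (0.83, [0.43, -0.02, 0.026]), (0.68, [0.556, 0.013, 0.028]), (0.51, [0.581, 0.288, -0.0])]
```

View pics/z21.png

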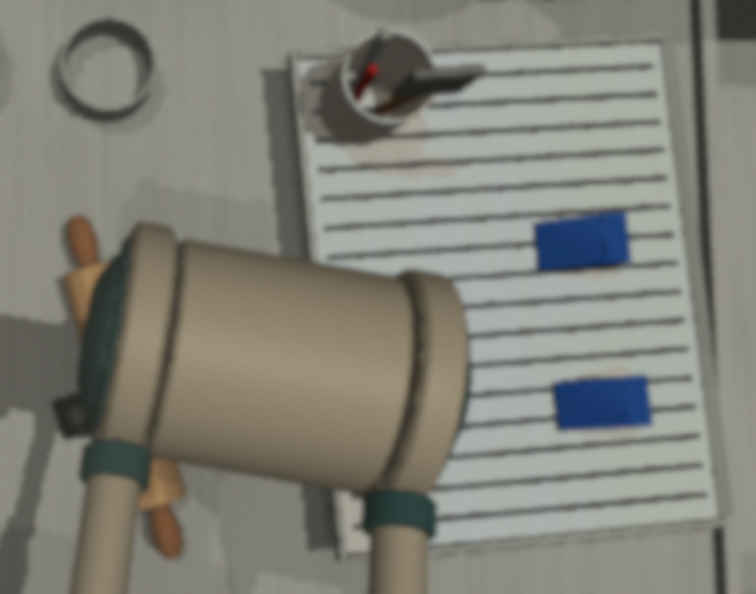

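View pics/z22.png

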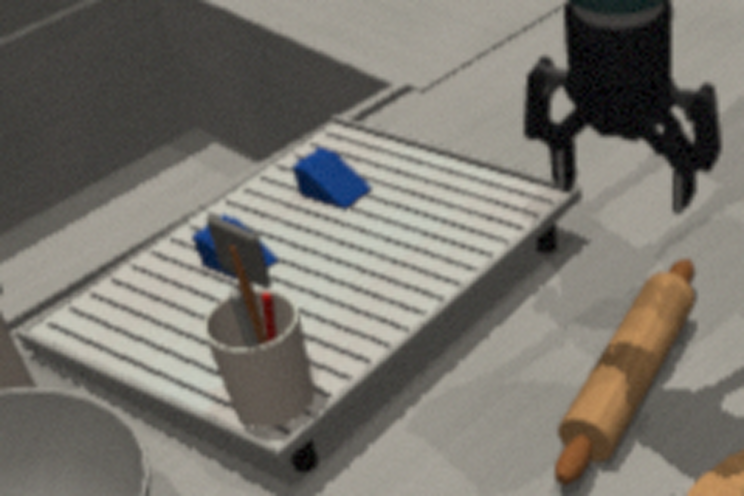

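>>> servo_tool:
  rows:
    - [0,0,0,-0.02,-1]
    - [0,0,-30,-0.02,-1]
    - [0,0,-70,-0.02,-1]
    - [0,0,-90,-0.02,-1]
    - [0,0,-90,-0.02,-1]

```text
time_s: 27.05
position: [0.4893, -0.0166, 0.2653]
eef_rot: [-3.14, 0.004, 0.316]
wrist_force: [0.2, 0.6, -0.6]
grip_width: 0.995
```

```bash
python3 - <<'E'
from h import *
s=get_image('scene'); zoom(s,'pics/z23.png',200,120,320,240,5); st=arm.sense();print(st['position'],st['eef_rot'],st['wrist_force'],st['grip_width'])
E
```

```text
[ 0.48994724 -0.01657316  0.26648024] [-3.14121440e+00  1.00251084e-03  3.16105461e-01] [ 0.16204043 -0.21726065 -0.1040799 ] 1.0016863004064636
```

View pics/z23.png

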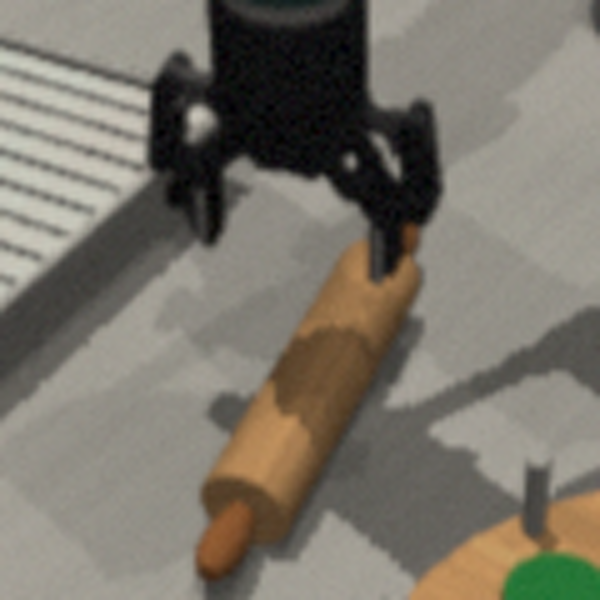

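>>> servo_tool:
  rows:
    - [2,15,0,-0.04,-1]
    - [2,15,-25,-0.04,-1]
    - [2,15,-50,-0.04,-1]
    - [2,15,-75,-0.04,-1]
    - [2,15,-89,-0.04,-1]

```text
time_s: 27.72
position: [0.4924, -0.0011, 0.1778]
eef_rot: [3.141, -0.001, 0.277]
wrist_force: [0.1, -0.1, 0.3]
grip_width: 1.0
```

>>> servo_tool:
  rows:
    - [0,0,0,0,-1]
    - [0,0,0,0,-0.6]
    - [0,0,0,0,-0.2]
    - [0,0,0,0,0.2]
    - [0,0,0,0,0.2]
  squeeze: 30

```text
time_s: 28.35
position: [0.4925, -0.0009, 0.1788]
eef_rot: [3.14, -0.002, 0.278]
wrist_force: [-0.3, -1.4, 5.9]
grip_width: 0.57
```

```bash
python3 - <<'E'
from h import *
s=get_image('scene'); zoom(s,'pics/z24.png',200,120,320,240,5); st=arm.sense();print(st['position'],st['eef_rot'],st['wrist_force'],st['grip_width'])
E
```

```text
[ 0.4924854  -0.00090966  0.17883072] [ 3.13990490e+00 -2.21934818e-03  2.78484260e-01] [ 0.43498186 -1.0586669   5.95224909] 0.5782187410021717
```

View pics/z24.png

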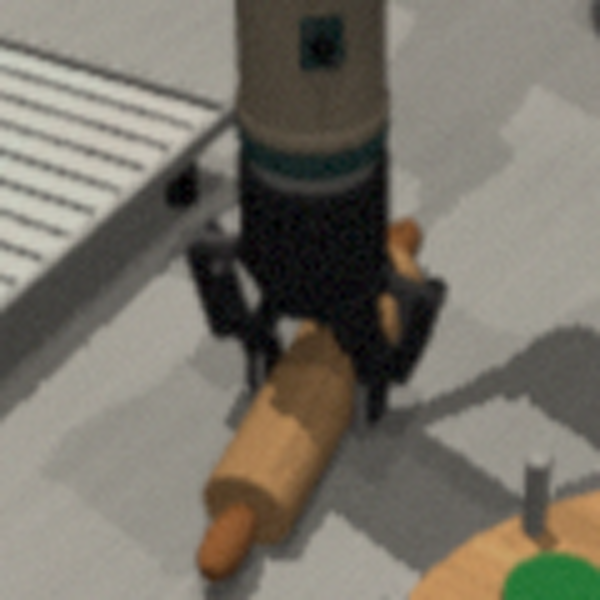

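```bash
python3 - <<'E'
from h import *
print(back('top',437.8,111.7,.21),back('top',437.8,111.7,.16))
E
```

```text
[ 0.69885688 -0.23081539  0.21      ] [ 0.71406429 -0.25104822  0.16      ]
```

>>> servo_tool:
  rows:
    - [0,0,20,0,0.2]
    - [0,0,60,0,0.2]
    - [0,0,120,0,0.2]
    - [-10,0,180,-0.05,0.2]
    - [-30,0,240,-0.1,0.2]

```text
time_s: 29.02
position: [0.4616, -0.0005, 0.4184]
eef_rot: [-3.141, 0.0, 0.176]
wrist_force: [1.0, -0.4, -3.0]
grip_width: 0.578
```

```bash
python3 - <<'E'
from h import *
s=get_image('scene'); zoom(s,'pics/z25.png',150,40,350,240,3); st=arm.sense();print(st['position'],st['eef_rot'],st['wrist_force'],st['grip_width'])
E
```

```text
[ 4.60373379e-01 -3.79236261e-04  4.26172757e-01] [ 3.1382109  -0.00899601  0.17570822] [-1.60729073 -0.45330535  2.66014086] 0.5741099194531033
```

View pics/z25.png

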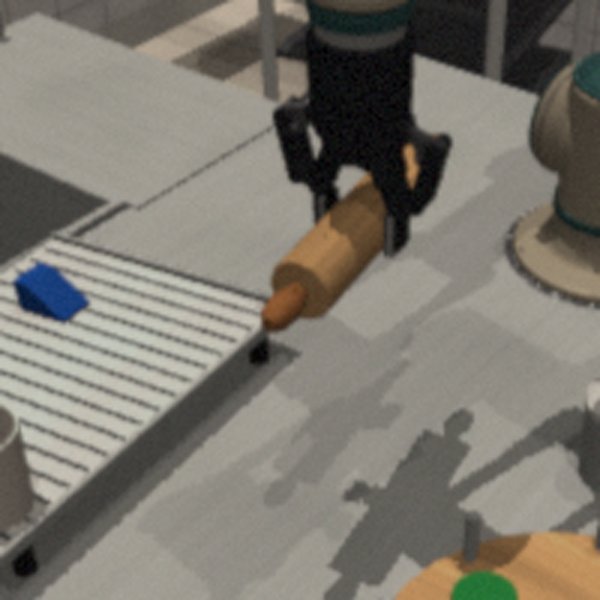

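>>> servo_tool:
  rows:
    - [0,-60,0,-0.03,0.2]
    - [0,-120,0,-0.06,0.2]
    - [5,-180,0,-0.096,0.2]
    - [15,-235,0,-0.096,0.2]
    - [40,-285,0,-0.096,0.2]

```text
time_s: 29.7
position: [0.5012, -0.2873, 0.416]
eef_rot: [-3.14, 0.002, 0.08]
wrist_force: [1.5, 1.2, -2.5]
grip_width: 0.575
```

>>> servo_tool:
  rows:
    - [30,-35,0,0,0.2]
    - [39,-46,-20,0,0.2]
    - [39,-46,-60,0,0.2]
    - [39,-46,-100,0,0.2]
    - [39,-46,-130,0,0.2]

```text
time_s: 30.32
position: [0.5399, -0.3302, 0.2834]
eef_rot: [-3.137, 0.004, 0.082]
wrist_force: [-0.3, 0.2, -3.6]
grip_width: 0.577
```

>>> servo_tool:
  rows:
    - [0,0,-15,0,0.2]
    - [0,0,-30,0,0.2]
    - [0,0,-40,0,0.2]
    - [0,0,-40,0,0.2]
    - [0,0,-40,0,0.2]

```text
time_s: 30.95
position: [0.5414, -0.3319, 0.2479]
eef_rot: [3.14, -0.001, 0.082]
wrist_force: [-0.5, 0.1, -3.4]
grip_width: 0.57
```

```bash
python3 - <<'E'
from h import *
s=get_image('scene'); zoom(s,'pics/z26.png',60,80,280,240,3.1); st=arm.sense();print(st['position'],st['eef_rot'],st['wrist_force'],st['grip_width'])
t=get_image('top'); zoom(t,'pics/z27.png',350,85,540,305,2.7)
print(pts('pin','scene'),pts('pin','top'),pts('wedge_a','scene'))
E
```

```text
[ 0.54143588 -0.33190717  0.24795667] [ 3.14022830e+00 -1.41456729e-03  8.19236343e-02] [ 0.09633649 -0.53128533 -3.53991317] 0.5717423784809174
[(0.92, [0.54, -0.334, 0.094]), (0.9, [0.61, -0.327, 0.093]), (0.76, [0.475, -0.335, 0.09])] [(0.96, [0.605, -0.327, 0.093]), (0.69, [0.537, -0.328, 0.088]), (0.62, [0.474, -0.338, 0.092]), (0.24, [0.574, -0.313, -0.001])] [(0.63, [0.611, -0.369, 0.035]), (0.52, [0.481, -0.384, 0.031])]
```

View pics/z26.png

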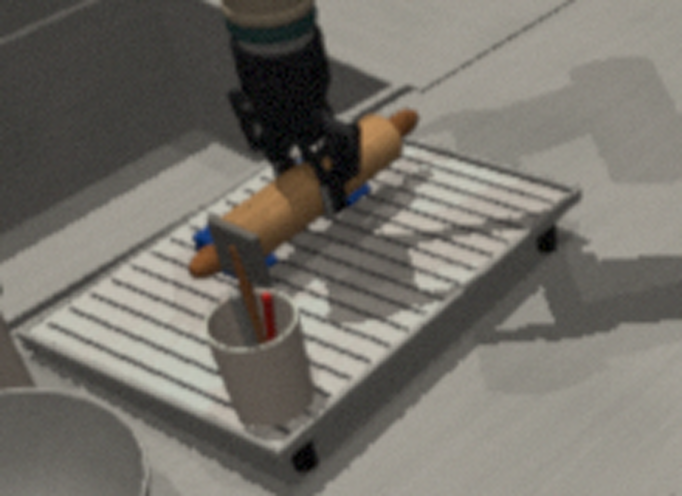

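View pics/z27.png

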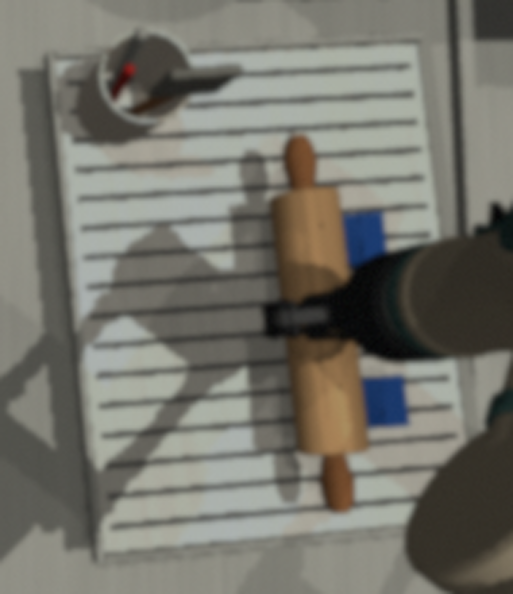

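>>> servo_tool:
  rows:
    - [0,-1,-14,0,0.2]
    - [0,-1,-25,0,0.2]
    - [0,-1,-31,0,0.2]
    - [0,-1,-34,0,0.2]
    - [0,-1,-36,0,0.2]

```text
time_s: 31.82
position: [0.5406, -0.3323, 0.2137]
eef_rot: [-3.141, 0.001, 0.082]
wrist_force: [-6.8, 5.0, 22.2]
grip_width: 0.576
```

>>> servo_tool:
  rows:
    - [0,0,0,0,0.2]
    - [0,0,0,0,0.2]
    - [0,0,0,0,0.2]
    - [0,0,0,0,0.2]
    - [0,0,0,0,0.2]

```text
time_s: 32.45
position: [0.5405, -0.3322, 0.2138]
eef_rot: [-3.141, 0.001, 0.082]
wrist_force: [-5.6, 2.9, 13.7]
grip_width: 0.575
```

```bash
python3 - <<'E'
from h import *
s=get_image('scene'); zoom(s,'pics/z28.png',100,80,240,200,4.5); st=arm.sense();print(st['position'],st['eef_rot'],st['wrist_force'],st['grip_width'])
t=get_image('top'); zoom(t,'pics/z29.png',350,85,540,305,2.7)
print(pts('pin','scene'),pts('pin','top'),pts('wedge_a','scene'),pts('wedge_a','top'))
E
```

```text
[ 0.54053383 -0.33220101  0.21380471] [-3.14138985e+00  5.46456825e-04  8.20738305e-02] [-4.03546699  3.54986605 14.22042559] 0.5785277004980875
[(0.83, [0.538, -0.336, 0.062]), (0.7, [0.607, -0.329, 0.059]), (0.64, [0.474, -0.333, 0.061]), (0.35, [0.595, 0.21, 0.036])] [(0.82, [0.538, -0.331, 0.055]), (0.82, [0.605, -0.328, 0.056]), (0.82, [0.47, -0.341, 0.06]), (0.69, [0.594, 0.212, 0.036])] [(0.46, [0.609, -0.37, 0.032])] [(0.88, [0.606, -0.371, 0.031]), (0.57, [0.481, -0.379, 0.031]), (0.42, [0.768, 0.152, -0.002]), (0.36, [0.537, -0.33, 0.061])]
```

View pics/z28.png

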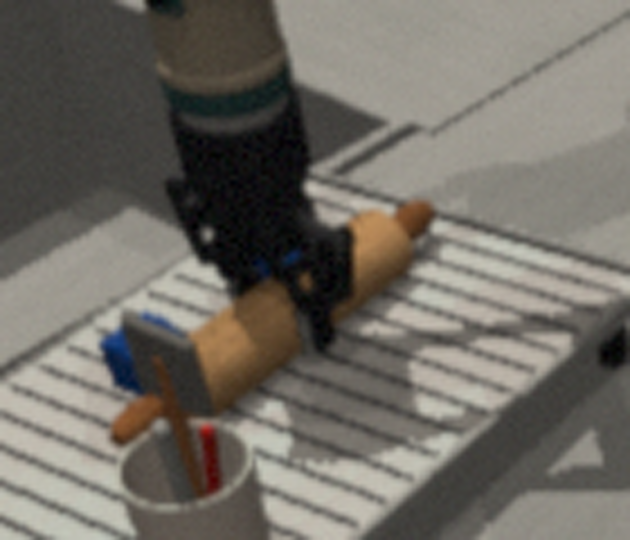

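View pics/z29.png

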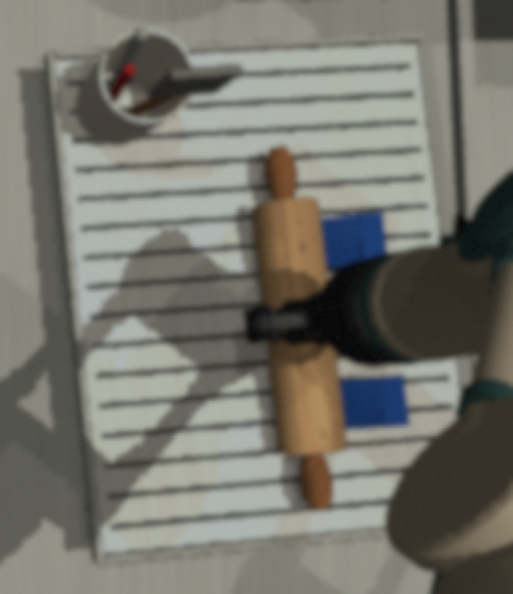

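The pin is down, with its z at 0.060 m and about 14 N of push. It measures about 42–43 mm from both wedge origins and parallel to the wedge line. I'll ease the pressure, nudge it slightly downhill and then let go.

>>> servo_tool:
  rows:
    - [0,-0.5,0.5,0,0.2]
    - [0,-1,0.5,0,0.2]
    - [0,-1,1,0,0.2]
    - [0,-1,1,0,0.2]
    - [0,-1,1,0,0.2]
  squeeze: 20

```text
time_s: 33.38
position: [0.5406, -0.3326, 0.2138]
eef_rot: [-3.139, 0.001, 0.082]
wrist_force: [-3.0, 4.6, 9.0]
grip_width: 0.571
```

```bash
python3 - <<'E'
from h import *
get_image('scene');get_image('top'); st=arm.sense();print(st['position'],st['eef_rot'],st['wrist_force'],st['grip_width'])
print(pts('pin','scene'),pts('pin','top'),pts('wedge_a','scene'),pts('wedge_a','top'))
E
```

```text
[ 0.54057515 -0.33255948  0.21382501] [-3.13941474e+00  8.75742864e-04  8.17878983e-02] [-3.65847333  5.11293922  9.3366533 ] 0.5776079712042856
[(0.91, [0.606, -0.329, 0.061]), (0.8, [0.474, -0.333, 0.06]), (0.72, [0.537, -0.337, 0.063]), (0.55, [0.577, 0.288, 0.034])] [(0.85, [0.538, -0.329, 0.06]), (0.7, [0.47, -0.34, 0.056]), (0.55, [0.604, -0.327, 0.058])] [(0.44, [0.609, -0.366, 0.031])] [(0.84, [0.606, -0.372, 0.034]), (0.62, [0.48, -0.38, 0.033])]
```

>>> servo_tool:
  rows:
    - [0,0,1,0,0.1]
    - [0,0,1,0,-0.1]
    - [0,0,1,0,-0.2]
    - [0,0,1,0,-0.3]
    - [0,0,1,0,-0.4]

```text
time_s: 34.3
position: [0.5413, -0.3339, 0.2128]
eef_rot: [3.141, -0.0, 0.082]
wrist_force: [-0.5, 1.2, -0.3]
grip_width: 0.705
```

>>> servo_tool:
  rows:
    - [0,0,0,0,-0.6]
    - [0,0,0,0,-0.9]
    - [0,0,0,0,-0.9]
    - [0,0,0,0,-0.9]
    - [0,0,0,0,-0.9]

```text
time_s: 34.92
position: [0.5411, -0.3337, 0.213]
eef_rot: [3.141, -0.0, 0.082]
wrist_force: [-1.2, 0.4, 0.1]
grip_width: 0.947
```

```bash
python3 - <<'E'
from h import *
s=get_image('scene'); zoom(s,'pics/z30.png',100,80,240,200,4.5); st=arm.sense();print(st['position'],st['eef_rot'],st['wrist_force'],st['grip_width'])
print(pts('pin','scene'))
E
```

```text
[ 0.54112341 -0.33363829  0.21303578] [ 3.14147916e+00 -3.78262193e-05  8.19786949e-02] [0.08063102 0.32315144 1.0251777 ] 0.9463638545767901
[(0.71, [0.475, -0.34, 0.06]), (0.7, [0.539, -0.34, 0.063]), (0.7, [0.607, -0.333, 0.064])]
```

View pics/z30.png

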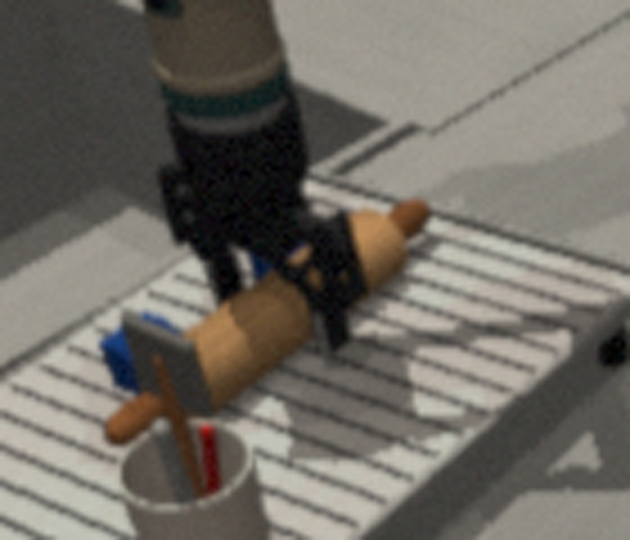

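The fingers are clear of the pin and it is resting. I'll go straight up and then away.

>>> servo_tool:
  rows:
    - [0,0,20,0,-0.9]
    - [0,0,60,0,-0.9]
    - [0,0,110,0,-0.9]
    - [0,0,160,0,-0.9]
    - [-20,0,200,0,-0.9]

```text
time_s: 35.65
position: [0.5217, -0.3337, 0.4152]
eef_rot: [3.14, -0.002, 0.083]
wrist_force: [0.2, 0.4, 0.1]
grip_width: 0.951
```

>>> servo_tool:
  rows:
    - [-30,50,0,0,-0.9]
    - [-60,100,0,0,-0.9]
    - [-90,150,0,0,-0.9]
    - [-110,200,0,0,-0.9]
    - [-120,250,0,0,-0.9]

```text
time_s: 36.28
position: [0.3996, -0.0821, 0.4132]
eef_rot: [3.141, -0.001, 0.081]
wrist_force: [0.2, 1.0, 0.1]
grip_width: 0.951
```

>>> servo_tool:
  rows:
    - [0,20,0,0,-0.9]
    - [0,20,0,0,-0.9]
    - [0,20,0,0,-0.9]
    - [0,20,0,0,-0.9]
    - [0,20,0,0,-0.9]

```text
time_s: 36.9
position: [0.4013, -0.0644, 0.4129]
eef_rot: [3.141, 0.0, 0.081]
wrist_force: [-0.1, 0.4, 0.0]
grip_width: 0.947
```

```bash
cat > chk.py <<'E'
from h import *
s=get_image('scene'); zoom(s,'pics/z31.png',60,60,460,340,2); t=get_image('top'); zoom(t,'pics/z32.png',350,85,540,305,2.7)
for n in ('pin','wedge_a','carousel_mark','jar_a','dredger','cutter','prep_bowl'): print(n,pts(n,'scene'),pts(n,'top'))
st=arm.sense();print(st['position'],st['dq'],st['time_s'])
E
python3 chk.py
```

```text
pin [(0.93, [0.542, -0.338, 0.061]), (0.85, [0.476, -0.341, 0.06]), (0.62, [0.608, -0.334, 0.06])] [(0.83, [0.607, -0.331, 0.058]), (0.61, [0.537, -0.333, 0.058])]
wedge_a [(0.62, [0.613, -0.37, 0.032]), (0.6, [0.475, -0.383, 0.031])] [(0.92, [0.479, -0.38, 0.032]), (0.9, [0.609, -0.369, 0.036]), (0.39, [0.429, 0.29, 0.027])]
carousel_mark [(0.92, [0.429, 0.292, 0.032])] [(0.63, [0.76, 0.009, -0.001]), (0.59, [0.43, 0.29, 0.027])]
jar_a [(0.82, [0.6, 0.354, 0.031]), (0.72, [0.654, 0.284, 0.034]), (0.72, [0.48, -0.386, 0.029]), (0.7, [0.595, 0.212, 0.034])] [(0.78, [0.655, 0.285, 0.034]), (0.71, [0.594, 0.216, 0.032]), (0.55, [0.607, 0.356, 0.037]), (0.18, [0.473, -0.342, 0.059])]
dredger [(0.71, [0.327, 0.181, 0.002])] [(0.71, [0.329, 0.186, -0.003])]
cutter [(0.79, [0.76, 0.015, 0.0]), (0.48, [0.596, 0.208, 0.032])] [(0.57, [0.759, 0.01, 0.001])]
prep_bowl [(0.95, [0.769, 0.153, -0.003])] [(0.94, [0.768, 0.152, -0.002])]
[ 0.40110231 -0.06361261  0.41299958] [ 0.0003397   0.00272285 -0.00118025  0.00062428  0.0003493  -0.00145663] 37.7
```

View pics/z31.png

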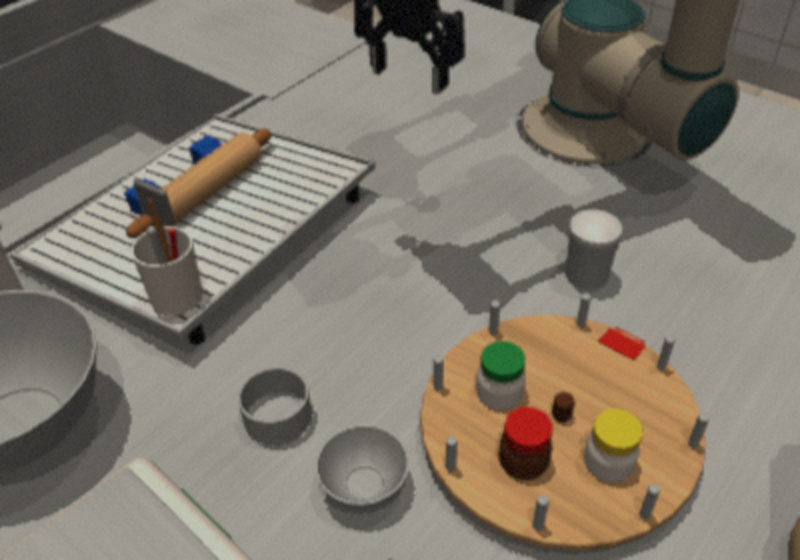

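View pics/z32.png

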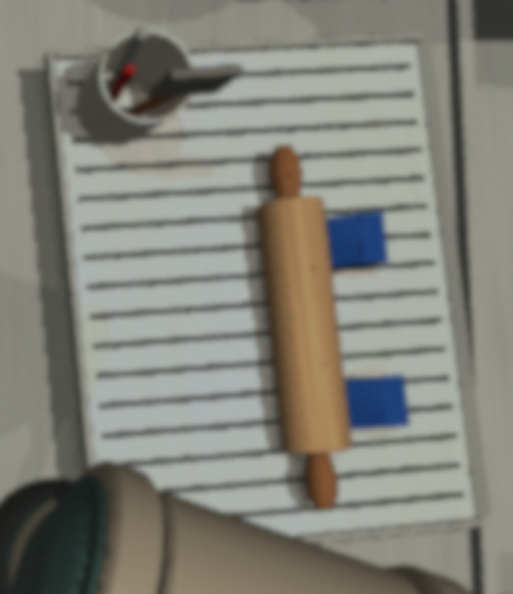

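The top view shows the pin resting against both wedges, with the barrel from zoomed (290,198) to (318,452). I'll cross-check the pin-to-wedge distances from the picture edges, since the finder is only good to about 4 mm.

```bash
python3 - <<'E'
from h import *
from scipy.optimize import least_squares
Z=lambda x,y:(350+x/2.7,85+y/2.7)
q=(.5682,-.3144,.0826); c,s=np.cos(q[2]),np.sin(q[2])
sl=np.radians(5)
# surface frame: x across, y' up slope, n normal
ex=np.array([c,s,0]); h=np.array([-s,c,0]); ey=h*np.cos(sl)+np.array([0,0,1])*np.sin(sl); n=np.cross(ex,ey)
O=np.array([q[0],q[1],.036])
def W(a,b,hh): return O+a*ex+b*ey+hh*n
def wf(p,C):
    x,y,t=p;ct,st=np.cos(t),np.sin(t)  # wedge x along ey
    r=[]
    for (lx,ly,lz),uv in C:
        a=x+ly*ct*-1+lx*-st; b=y+lx*ct-ly*st
        r+=list(np.subtract(proj('top',W(a,b,lz)),Z(*uv)))
    return r
A=[((-.03,-.02,.034),(381,211)),((-.03,.02,.034),(386,263))]
B=[((-.03,-.02,.034),(404,378)),((-.03,.02,.034),(409,424))]
for C,x0 in((A,.035),(B,-.095)):
    r=least_squares(wf,[x0,-.06,0],args=(C,)); print('wedge',r.x.round(4),np.round(r.fun,1))
# pin: tangent rays to barrel edges
f,cx,cy,P,M=cam('top')
def pf(p):
    b,t=p; cen=W(-.028,b,.025); ax=np.cos(t)*ex+np.sin(t)*ey; r=[]
    for uv,sg in (((262,215),1),((286,445),1),((324,215),-1),((349,440),-1)):
        u,v=Z(*uv); d=M@np.array([(u-cx)/f,-(v-cy)/f,-1]); nn=np.cross(d,ax); nn/=np.linalg.norm(nn)
        r.append(abs((cen-P)@nn)-.025)
    return np.array(r)*1000
r=least_squares(pf,[-.018,0]); print('pin',r.x.round(4),r.fun.round(1)); b,t=r.x
for xo in(-.028+.065,-.028-.065): print('pin y at wedge',b+np.tan(t)*(xo+.028))
E
```

```text
wedge [ 0.0346 -0.061  -0.0234] [ 0.   0.5 -0.  -0.5]
wedge [-0.0972 -0.0636 -0.0178] [-0.1 -0.8  0.1  0.8]
pin [-0.0214 -0.008 ] [-2.3 -2.1 -2.4 -2.1]
pin y at wedge -0.02187354173393192
pin y at wedge -0.02083780017298137
```

```bash
python3 - <<'E'
from workcell import arm
print(arm.hand_in())
E
```

```text
the job is handed in; nothing more can be done
None
```

The pin is resting across the drainer against both wedges, and I handed the job in at about 38 s of the 72 s allowed. The hand-in gives no verdict, so the figures below come from my last camera checks.

- **Carousel:** I turned it about 110° by one peg. The mark now faces the robot's side within about 3°, and all three jars are standing well inside the rim.
- **Wedges and pin:** Both wedges stand flat on the drainer with their toes uphill. I put the pin down under a light press, with its axis at 60 mm, then released it and moved the arm clear.
- **Fit of the pin:** The pin's axis measures about 39 mm and 43 mm from the wedge origins by picture edges, against the 35–52 mm allowed. Each wedge is within about 5 mm of its point along the pin, and the pin lies within about 0.01 rad of across the slope.
- **Other things:** The dredger, cutter and bowl are where they started, within the measuring error.

**Disagreement:** the finder put the pin nearer the wedges, at about 37 mm and 40 mm. That is within its 4 mm error and still inside the limits. The pin also settled 2–4 mm downhill when I let go.

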